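# Pack a workshop order as one stable stack, widest base first

## Robot

A 6-joint arm with a two-finger parallel gripper is mounted at the origin on the work surface. World frame = base frame: x ahead of the robot, y to its left, z up, the work surface at z = 0. Lengths are in m, angles in rad, forces in N, time in s.
With the tool pointing down it reaches from about 0.25 to 0.775 m from the base axis. Payload 4 kg.
Tool frame: the origin (TCP) lies at the very end of the fingers, on their centre line; the grasp point (between the pads) lies 19 mm behind it; z points along the fingers, y is the direction in which the jaws open and shut (so a half turn about z gives the same grasp; the last joint's range is limited). The gripper opens to 85 mm and grips with 20 to 120 N. Pads are 22 mm wide; open, the fingers measure 114 mm over their backs; the gripper's body (76 mm by 85 mm) begins 54 mm behind the grasp point. The pads swing forward as they close: fully open they stand 13 mm farther back than shut.
Start: joints at [-1.324, 0.087, 1.371, -0, 1.684, -0.103], TCP at [0.188, -0.517, 0.231] pointing down, gripper open.
Joint ranges: [-3.1, 3.1], [-0.76, 2.03], [0.27, 2.55], [-1.08, 4.22], [0.17, 2.65], [-2.57, 2.57]. Speed limits (rad/s): [2.79, 2.79, 3.14, 3.14, 3.14, 3.14].

## Interface

Orientations are given as a 3x3 rotation matrix whose columns are the frame's x, y, z axes.
In Python, from station import robot gives the robot as it stands.
- The arm moves only by the tool send_rows, never from a script. Its argument "commands" is a list of rows, each a list of 3 entries, a list of its own where there are three numbers: the opening, from 0 (shut) to 1 (fully open), then the shift along the tool's x, y, z in cm, then the turn, a rotation vector about the tool's x, y, z in rad. In form: [[grip, [dx, dy, dz], [rx, ry, rz]], ...]. A call has 1 to 12 rows; each row is the pose to reach, as a shift and turn from the pose commanded when the call began, along the tool's axes at that moment; what a row does not reach only later rows make up. A row lasts 1/12 s, in which the tool goes at most 41.7 mm and 7.16 degrees, less where a joint would pass 70% of its speed; a pose out of reach is approached as far as the arm can. A call with a gripper value outside its range is refused whole. The fingers move at their own pace and stop on an object; "squeeze" is the grip in N (left out, the last holds). Time passes only in rows, so rows that repeat a pose let the fingers close. It gives the time, the measured TCP pose, the force and the opening at its end, in the units of the state.
- robot.get_obs(): the state, without advancing time (a new reading comes with each control period).
- robot.read_camera(name): name is "scene" or "top" or "wrist"; returns a dict with "pixels" (400x640x3 uint8, red, green, blue), "range_z" (400x640 float32, m along the optical axis (not along the pixel's ray), 0 where there is no reading), "camera_matrix" (3x3 intrinsics, pixels), "extrinsics" (4x4, takes a point from world to camera coordinates); the wrist camera has in their place "tool_from_camera" (4x4, takes a point from camera to tool coordinates, whose origin is the TCP and whose axes are the flange's). Camera axes: x right, y up, looking along -z (the intrinsics and any distortion apply to the point x, -y, -z); pixel columns grow to the right and rows downward; lengths in m; the calibration is good to about 2 mm. A picture is of the moment at which its call begins: read the wrist's pose just before it.
- robot.sign_off(): hands the job in, once; it reports no verdict.
The state is a dict: "time_s": time; "joint_pos": joint angles; "qd": joint speeds; "tau": joint torques, N m; "position": TCP position; "eef_rot": TCP orientation; "wrist_force": force on the tool from outside, world axes, zero at the start; "wrist_torque": the same for the moment, N m; "width": opening from 0.0 (shut) to 1.0 (fully open).
Only numpy, scipy, OpenCV 4.12 (cv2) and the standard library are available. Lean on these libraries where they do the work, as an engineer would, in place of code of your own. Each camera call takes 0.05 s, during which the arm holds its last target.

## Task

Pack the three goods of this order - the dark wooden case, the blue tin and the small yellow-red box - into the open shipping carton as one stable, upright stack: widest base at the bottom, each next narrower one on top, all centred over the thin board on the carton's floor with their long sides parallel to the carton's long sides. Leave the glue bottle, the sanding block and the pencil pot standing where they are, then let go of the stack.

Things in the scene. Friction and masses are not known exactly. Their poses are not given: they have to be found in the camera images.
- parcel: the shipping carton: an open-topped brown cardboard box, fixed to the bench, 290 (x, long) x 200 (y) x 58 mm high outside, walls 5 mm, flaps folded down outside (they reach 16 mm beyond the walls at most). A thin white board, 220 (x) x 94 (y) mm, is fixed on the middle of its floor with its top 10 mm above the bench. Origin: centre of the underside, on the bench; z up, x along the long sides. It stands to the robot's left or right, at varying yaw.
- case: dark wooden case with brass corners (goods), a closed solid box 190 (x) x 64 (y) x 40 mm high, about 0.5 kg. Origin: centre of its underside; x along its length, z up. It lies flat on the bench, and the small box lies on it at the start.
- tin: blue oblong tin with a bare steel lid and a pale label (goods), closed and solid, 120 (x) x 58 (y) x 50 mm high, flat top, about 0.42 kg. Origin: centre of its underside; x along its length, z up. It lies flat on the bench at the start.
- smallbox: small yellow box with a red band (goods), 72 (x) x 46 (y) x 55 mm high, flat top, about 0.12 kg. Origin: centre of its underside; x along its length, z up. At the start it sits on top of the wooden case, so it must be set aside on free bench before the tin can be stacked on the case.
- glue: bystander: upright pale bottle with a yellow label and an orange cap, 56 mm in diameter, 160 mm high, loose, near one end of the tin. Origin: centre of its underside.
- sander: bystander: sanding block, pale wood on cork, 60 (x) x 110 (y) x 38 mm high, loose, near one end of the wooden case. Origin: centre of its underside.
- pot: bystander: dark steel pencil pot, 72 mm in diameter, 95 mm high, its pencils up to 160 mm high, loose, near the robot's side of the carton. Origin: centre of its underside.
- mat: green cutting mat with a white grid, 340 (x) x 360 (y) mm, 1 mm thick, merely painted on the bench: things on it rest at bench height. The case and the tin start on it, in a nearer and a farther row, long sides roughly along its y axis. Origin: its centre; it lies on the side that the carton does not. The rest of the bench is free, flat and at height 0.
Mind the look-alikes: they are no part of the job. Several things have the shape of the tin; the one meant has the colours described above.

How it is judged:
By the outcome, as a careful person would: the job done as asked, in the order asked, and still so for the second after the job is handed in, with the robot touching nothing.
It also fails if it takes over 72 s, if anything falls off the work surface, if the arm or the gripper's body presses on something with over 40 N, if the wrist force passes 120 N, or if a joint passes its speed limit or range.

## Working session

There is one attempt and no reset: what is moved stays moved. The work goes in short steps, Python scripts to look and compute and a tool call to move; the robot and the scene stay as the last step left them, time stands still between calls to the robot, and variables do not carry over. Pictures are saved under pics/ and viewed, and the job is handed in when it is done.

Besides the shell and the picture viewer there is one more tool, called after ">>>" by a JSON object that holds its "method" and its "body", one argument or row to a line. send_rows: Moves the arm, as the interface text tells. Its arguments: {"type":"object","properties":{"commands":{"type":"array","items":{"type":"array"}},"squeeze":{"type":"number"}},"required":["commands"]}

```bash
ls; mkdir -p pics
cat > h.py <<'E'
import numpy as np, cv2
from station import robot
def cam(name):
    o=robot.get_obs(); c=robot.read_camera(name)
    K=np.array(c["camera_matrix"]); 
    if name=="wrist":
        T=np.eye(4);T[:3,:3]=np.array(o["eef_rot"]);T[:3,3]=o["position"]
        W=T@np.array(c["tool_from_camera"])
    else: W=np.linalg.inv(np.array(c["extrinsics"]))
    return c["pixels"],c["range_z"],K,W
def cloud(d,K,W):
    v,u=np.mgrid[:d.shape[0],:d.shape[1]]
    x=(u-K[0,2])/K[0,0]*d; y=-(v-K[1,2])/K[1,1]*d
    P=np.stack([x,y,-d],-1)@W[:3,:3].T+W[:3,3]
    P[d==0]=np.nan
    return P
def save(n,im,s=1): cv2.imwrite("pics/"+n,cv2.resize(im[...,::-1],None,fx=s,fy=s,interpolation=cv2.INTER_CUBIC))
E
python3 - <<'E'
from h import *
for n in("scene","top","wrist"):
    p,d,K,W=cam(n); save(n+"0.png",p); np.savez("pics/%s0.npz"%n,p=p,d=d,K=K,W=W)
    print(n,K.tolist(),W.round(3).tolist(),(d==0).mean())
o=robot.get_obs();print(o["time_s"],o["position"],np.round(o["eef_rot"],3),o["width"])
E
```

```text
pics
scene [[469.25425869346867, 0.0, 320.462710042677], [0.0, 469.25425869346867, 202.69417313412802], [0.0, 0.0, 1.0]] [[-0.051, -0.723, 0.689, 1.72], [0.999, -0.041, 0.031, 0.097], [0.006, 0.69, 0.724, 1.253], [0.0, 0.0, 0.0, 1.0]] 0.01705078125
top [[491.29532803766216, 0.0, 321.15297871185186], [0.0, 491.29532803766216, 198.2374001017475], [0.0, 0.0, 1.0]] [[-0.023, 0.99, -0.138, 0.358], [-1.0, -0.023, 0.002, 0.063], [-0.001, 0.138, 0.99, 1.546], [0.0, 0.0, 0.0, 1.0]] 0.00408984375
wrist [[279.28595696285083, 0.0, 315.8877452330656], [0.0, 279.28595696285083, 199.54359003699048], [0.0, 0.0, 1.0]] [[0.343, 0.896, 0.282, 0.261], [-0.939, 0.328, 0.101, -0.489], [-0.002, -0.299, 0.954, 0.374], [0.0, 0.0, 0.0, 1.0]] 0.0039140625
0.15 [ 0.18836951 -0.51631671  0.23035993] [[ 0.939  0.343 -0.   ]
 [ 0.343 -0.939  0.002]
 [ 0.    -0.002 -1.   ]] 1.00065015397312
```

View pics/scene0.png

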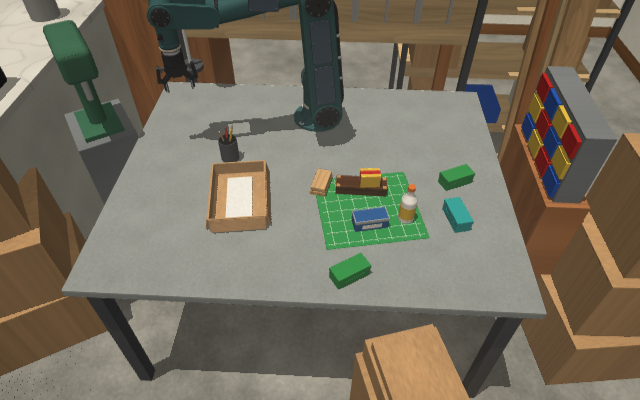

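View pics/top0.png

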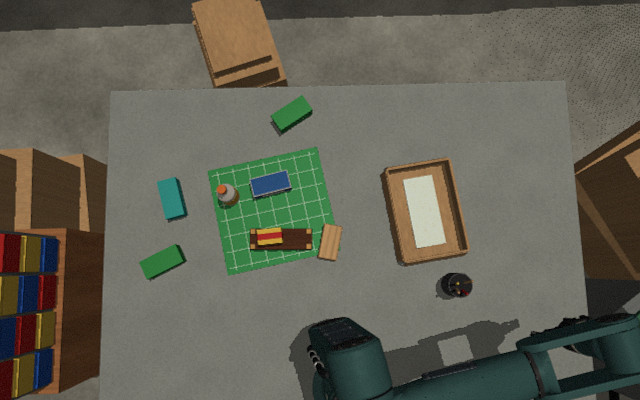

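Run:
```python
import numpy as np,cv2
from h import cloud,save
z=np.load("pics/top0.npz");p,d,K,W=[z[k] for k in"pdKW"]
save("top0crop.png",p[120:330,20:620],1.33)
P=cloud(d,K,W)
h=P[...,2]
x=np.clip(h/0.2,0,1)*255
x=cv2.applyColorMap(np.nan_to_num(x).astype(np.uint8),cv2.COLORMAP_JET)
cv2.imwrite("pics/h0.png",x)
```

```text
(no output)
```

Top view: carton at (426,211), mat at (271,210), case with the small box on it at (281,239), glue at (227,194), sander at (331,243), pot at (457,285). Tin-shaped candidates are green (292,114), teal (172,199), green (162,262) and blue with a grey lid (271,184). The blue one fits the description; I'll confirm it in a crop.

Run:
```python
import numpy as np,cv2
from h import cloud,save
z=np.load("pics/scene0.npz");save("crop0.png",z["p"][160:290,300:480],4)
z=np.load("pics/top0.npz");p,d,K,W=[z[k] for k in"pdKW"]
save("crop1.png",p[100:290,130:350],3.5)
P=cloud(d,K,W);hsv=cv2.cvtColor(p,cv2.COLOR_RGB2HSV)
X,Y,Z=P[...,0],P[...,1],P[...,2]
v,u=np.mgrid[:400,:640]
def rect(m,name):
    m=cv2.morphologyEx(m.astype(np.uint8),cv2.MORPH_OPEN,np.ones((3,3)))
    n,l,s,c=cv2.connectedComponentsWithStats(m)
    for i in range(1,n):
        if s[i,4]<60: continue
        q=l==i
        pts=np.stack([X[q],Y[q]],-1).astype(np.float32)
        (cx,cy),(a,b),ang=cv2.minAreaRect(pts)
        if a<b:a,b,ang=b,a,ang+90
        print(name,c[i].round(),"c",round(cx,4),round(cy,4),"size",round(a,3),round(b,3),"ang",round((ang+90)%180-90,1),"z",np.median(Z[q]).round(4), np.nanmax(Z[q]).round(3))
tab=(v>90)&(v<300)&(u>115)&(u<560)
for lo,hi in((.03,.045),(.045,.065),(.08,.11),(.11,.2),(.006,.015)):
    rect(tab&(Z>lo)&(Z<hi),(lo,hi))
w=(hsv[...,1]<40)&(hsv[...,2]>170)&(u>395)&(u<455)&tab
rect(w,"board")
g=tab&(abs(Z)<.004)&(hsv[...,0]>40)&(hsv[...,0]<85)&(hsv[...,1]>80)
rect(cv2.morphologyEx(g.astype(np.uint8),cv2.MORPH_CLOSE,np.ones((9,9))),"mat")
cc=tab&(u>378)&(u<475)&(v<275)&(Z>.02)&(Z<.08)
rect(cc,"carton")
bench=tab&(abs(Z)<.02)
print("bench z",np.median(Z[(v>95)&(v<140)&(u>330)&(u<540)]))
```

```text
(0.03, 0.045) [330. 242.] c 0.4338 0.0357 size 0.105 0.055 ang -11.9 z 0.0373 0.045
(0.03, 0.045) [255. 241.] c 0.4469 0.2582 size 0.062 0.047 ang -0.1 z 0.0394 0.045
(0.03, 0.045) [294. 240.] c 0.4446 0.1601 size 0.138 0.061 ang 88.7 z 0.039 0.045
(0.045, 0.065) [300. 104.] c 0.8713 0.1178 size 0.07 0.047 ang 70.9 z 0.0501 0.058
(0.045, 0.065) [286. 117.] c 0.8324 0.1627 size 0.084 0.059 ang -55.5 z 0.0495 0.058
(0.045, 0.065) [447. 164.] c 0.6657 -0.3325 size 0.065 0.032 ang 46.3 z 0.0565 0.064
(0.045, 0.065) [424. 163.] c 0.6711 -0.2621 size 0.07 0.011 ang -80.9 z 0.0562 0.064
(0.045, 0.065) [402. 167.] c 0.6594 -0.1906 size 0.067 0.009 ang -81.1 z 0.0553 0.063
(0.045, 0.065) [395. 217.] c 0.5086 -0.1664 size 0.298 0.023 ang 10.3 z 0.0553 0.065
(0.045, 0.065) [273. 183.] c 0.618 0.2159 size 0.119 0.059 ang -75.2 z 0.0498 0.06
(0.045, 0.065) [455. 187.] c 0.5929 -0.3522 size 0.074 0.011 ang 9.8 z 0.0554 0.064
(0.045, 0.065) [170. 199.] c 0.578 0.5246 size 0.12 0.059 ang 12.6 z 0.0491 0.059
(0.045, 0.065) [460. 210.] c 0.5217 -0.3633 size 0.055 0.012 ang 9.5 z 0.0557 0.063
(0.045, 0
[... 191 characters left out ...]
18 0.2158 size 0.072 0.046 ang -85.5 z 0.0942 0.102
(0.08, 0.11) [459. 285.] c 0.2962 -0.3387 size 0.071 0.069 ang -39.2 z 0.0952 0.11
(0.11, 0.2) [223. 191.] c 0.5822 0.3454 size 0.037 0.031 ang -44.7 z 0.1479 0.168
(0.006, 0.015) [424. 201.] c 0.5585 -0.2685 size 0.147 0.081 ang -14.2 z 0.0097 0.015
(0.006, 0.015) [432. 232.] c 0.4618 -0.2894 size 0.081 0.054 ang 22.8 z 0.0099 0.014
(0.006, 0.015) [420. 236.] c 0.4458 -0.2452 size 0.044 0.031 ang 0.7 z 0.0096 0.015
board [424. 211.] c 0.5245 -0.2611 size 0.221 0.088 ang 11.9 z nan 0.022
mat [271. 208.] c 0.5439 0.2105 size 0.357 0.331 ang -76.9 z nan 0.09
carton [423. 209.] c 0.524 -0.2593 size 0.311 0.217 ang 8.9 z 0.052 0.067
bench z nan
```

View pics/crop0.png

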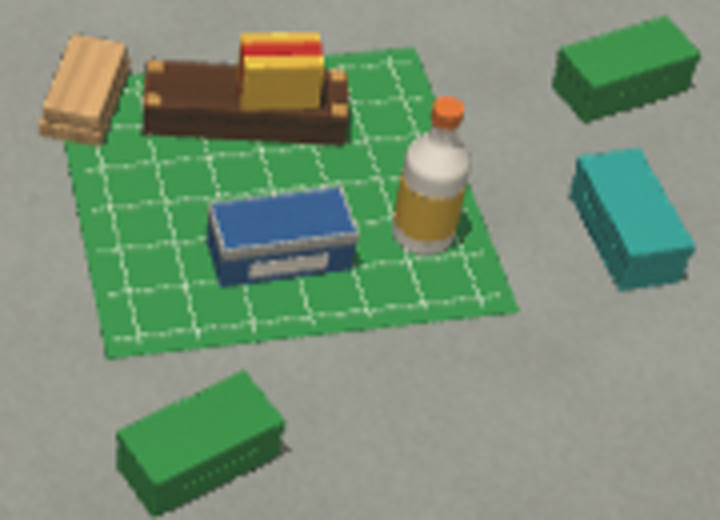

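View pics/crop1.png

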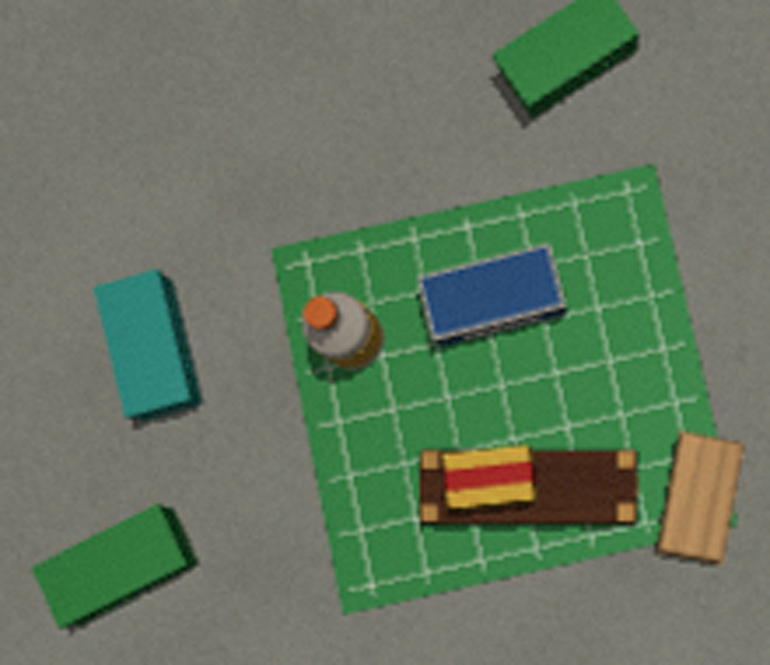

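The crop shows the blue body, steel rim and pale label at top px (271,184), so that is the tin; the green and teal boxes are look-alikes. Next I'll refine the poses with rays onto the known top planes.

```bash
cat >> h.py <<'E'
def ray(uv,z,K,W):
    uv=np.atleast_2d(uv).astype(float)
    D=np.stack([(uv[:,0]-K[0,2])/K[0,0],-(uv[:,1]-K[1,2])/K[1,1],-np.ones(len(uv))],-1)@W[:3,:3].T
    t=(z-W[2,3])/D[:,2]
    return (W[:3,3]+D*t[:,None])[:,:2]
def fit(m,z,K,W,name="",close=3,one=True):
    m=cv2.morphologyEx(m.astype(np.uint8),cv2.MORPH_CLOSE,np.ones((close,close)))
    m=cv2.morphologyEx(m,cv2.MORPH_OPEN,np.ones((2,2)))
    cs=max(cv2.findContours(m,cv2.RETR_EXTERNAL,cv2.CHAIN_APPROX_NONE)[0],key=cv2.contourArea)[:,0]
    pts=ray(cs,z,K,W).astype(np.float32)
    (cx,cy),(a,b),g=cv2.minAreaRect(pts)
    if a<b:a,b,g=b,a,g+90
    print(name,"px",cs.mean(0).round(),"c %.4f %.4f size %.3f %.3f ang %.1f"%(cx,cy,a,b,(g+90)%180-90))
    return cx,cy,np.deg2rad((g+90)%180-90)
E
python3 - <<'E'
from h import *
for n in("top","scene"):
    z=np.load("pics/%s0.npz"%n);p,d,K,W=[z[k] for k in"pdKW"]
    P=cloud(d,K,W);Z=P[...,2];X=P[...,0];Y=P[...,1]
    hsv=cv2.cvtColor(p,cv2.COLOR_RGB2HSV);H,S,V=[hsv[...,i].astype(int) for i in range(3)]
    def box(cx,cy,r): return (abs(X-cx)<r)&(abs(Y-cy)<r)
    fit(box(.525,-.26,.13)&(S<60)&(V>130)&(Z<.03),.010,K,W,n+" board")
    fit(box(.445,.186,.12)&(Z>.031)&(Y>.08)&~(box(.434,.03,.055)),.04,K,W,n+" case")
    m=box(.618,.216,.09)&(Z>.044)&(Y<.29)&(Z<.06);fit(m,.05,K,W,n+" tin")
    fit(box(.45,.216,.07)&(Z>.085),.095,K,W,n+" small")
    fit(box(.434,.036,.06)&(Z>.03)&(Y<.08),.038,K,W,n+" sander")
    fit(box(.29,-.34,.06)&(Z>.08),.095,K,W,n+" pot")
    q=box(.58,.34,.07)&(Z>.06)&(Z<.1); print(n,"glue",np.nanmedian(X[q]),np.nanmedian(Y[q]), q.sum())
    fit(box(.525,-.26,.22)&(Z>.048)&(Z<.068)&(Y<-.1),.058,K,W,n+" cartonrim",close=9)
E
```

```text
top board px [425. 212.] c 0.5220 -0.2643 size 0.220 0.095 ang 8.6
top case px [282. 240.] c 0.4450 0.1831 size 0.190 0.067 ang 88.7
top tin px [271. 184.] c 0.6141 0.2134 size 0.120 0.059 ang -77.0
top small px [270. 237.] c 0.4485 0.2125 size 0.072 0.047 ang -85.0
top sander px [331. 243.] c 0.4305 0.0326 size 0.105 0.056 ang -12.0
top pot px [461. 286.] c 0.2936 -0.3401 size 0.073 0.071 ang 62.1
top glue 0.567179306819437 0.32630256161969984 83
top cartonrim px [428. 211.] c 0.5202 -0.2632 size 0.298 0.211 ang 8.7
scene board px [240. 198.] c 0.5223 -0.2562 size 0.204 0.091 ang 8.7
scene case px [363. 181.] c 0.4370 0.1944 size 0.190 0.119 ang -86.7
scene tin px [371. 216.] c 0.6266 0.2242 size 0.123 0.067 ang -76.8
scene small px [371. 174.] c 0.4628 0.2231 size 0.073 0.053 ang -86.7
scene sander px [322. 180.] c 0.4451 0.0446 size 0.114 0.058 ang -12.0
scene pot px [228. 137.] c 0.2854 -0.3360 size 0.150 0.071 ang 19.8
scene glue 0.6092029319048582 0.3437092711637485 139
scene cartonrim px [237. 188.] c 0.4985 -0.2570 size 0.389 0.209 ang 8.6
```

```bash
cat >> h.py <<'E'
from scipy.spatial.transform import Rotation as R
def go(x,y,z,az_deg):
    """tool shift (cm) and turn to put TCP at x,y,z pointing down, tool x at azimuth az (mod 180)"""
    o=robot.get_obs();p=np.array(o["position"]);E=np.array(o["eef_rot"])
    cur=np.degrees(np.arctan2(E[1,0],E[0,0]))
    a=cur+((az_deg-cur+90)%180-90); a=np.radians(a)
    T=np.array([[np.cos(a),np.sin(a),0],[np.sin(a),-np.cos(a),0],[0,0,-1]])
    s=E.T@(np.array([x,y,z])-p)*100; r=R.from_matrix(E.T@T).as_rotvec()
    print("shift",s.round(2),"turn",r.round(3),"rows",(np.linalg.norm(s)/4.17).round(1),(np.degrees(np.linalg.norm(r))/7.16).round(1),"az",round(cur,1),"->",round(np.degrees(a),1))
def st():
    o=robot.get_obs();E=o["eef_rot"];print("t %.2f"%o["time_s"],"p",np.round(o["position"],4),"az %.1f"%np.degrees(np.arctan2(E[1][0],E[0][0])),"F",np.round(o["wrist_force"],1),"w %.3f"%o["width"],"q",np.round(o["joint_pos"],2))
E
python3 -c "
from h import *
go(.48,-.27,.26,98.6)"
```

```text
shift [ 35.84 -13.15  -2.93] turn [-1.000e-03 -1.000e-03 -1.371e+00] rows 9.2 11.0 az 20.0 -> 98.6
```

```bash
sed -i 's/a=cur+((az_deg-cur+90)%180-90)/a=cur+((az_deg-cur+180)%360-180)/' h.py
python3 -c "
from h import *
go(.46,-.27,.26,8.6)"
```

```text
shift [ 33.96 -13.84  -2.93] turn [-0.002  0.     0.2  ] rows 8.8 1.6 az 20.0 -> 8.6
```

>>> {"method": "send_rows", "body": {
  "commands": [
    [1,[34,-13.8,-3],[0,0,0.2]],
    [1,[34,-13.8,-3],[0,0,0.2]],
    [1,[34,-13.8,-3],[0,0,0.2]],
    [1,[34,-13.8,-3],[0,0,0.2]],
    [1,[34,-13.8,-3],[0,0,0.2]],
    [1,[34,-13.8,-3],[0,0,0.2]],
    [1,[34,-13.8,-3],[0,0,0.2]],
    [1,[34,-13.8,-3],[0,0,0.2]],
    [1,[34,-13.8,-3],[0,0,0.2]],
    [1,[34,-13.8,-3],[0,0,0.2]],
    [1,[34,-13.8,-3],[0,0,0.2]],
    [1,[34,-13.8,-3],[0,0,0.2]]
  ],
  "squeeze": 50
}}

```text
time_s: 1.15
position: [0.4603, -0.2706, 0.2608]
eef_rot: [[0.989, 0.15, -0.001], [0.15, -0.989, -0.0], [-0.001, -0.0, -1.0]]
wrist_force: [-0.0, -0.6, 0.0]
width: 0.997
```

Run:
```python
from h import *
st()
p,d,K,W=cam("wrist"); save("w1.png",p); np.savez("pics/w1.npz",p=p,d=d,K=K,W=W)
st()
P=cloud(d,K,W);Z=P[...,2]
hsv=cv2.cvtColor(p,cv2.COLOR_RGB2HSV);H,S,V=[hsv[...,i].astype(int) for i in range(3)]
m=(S<60)&(V>130)&(abs(Z-.01)<.012)&(abs(P[...,0]-.52)<.14)&(abs(P[...,1]+.26)<.08)
fit(m,.010,K,W,"board")
print(np.median(Z[m]))
go(.4485,.2125,.26,95)
```

```text
t 1.15 p [ 0.4603 -0.2706  0.2608] az 8.6 F [-0.  -0.6  0. ] w 0.997 q [-0.64  0.05  1.35 -0.    1.74  0.78]
t 1.20 p [ 0.4599 -0.2711  0.2608] az 8.5 F [ 0.2  0.2 -0.6] w 1.001 q [-0.64  0.05  1.35 -0.    1.74  0.78]
board px [316. 111.] c 0.5251 -0.2598 size 0.221 0.095 ang 8.7
0.010827830384128545
shift [  6.05 -47.99   0.08] turn [-1.000e-03  1.000e-03 -1.509e+00] rows 11.6 12.1 az 8.5 -> 95.0
```

View pics/w1.png

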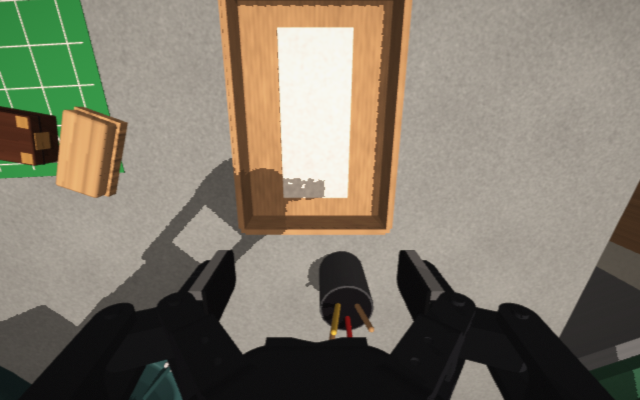

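The wrist view shows the white board at px (316,111), giving centre (0.525, −0.260) and yaw 8.7°. That agrees with the other views to within 5 mm. On to the goods.

```bash
python3 -c "
from h import *
go(.47,.13,.28,95)"
```

```text
shift [  6.95 -39.52  -1.92] turn [-1.000e-03  1.000e-03 -1.509e+00] rows 9.6 12.1 az 8.5 -> 95.0
```

>>> {"method": "send_rows", "body": {
  "commands": [
    [1,[7,-39.5,-2],[0,0,-1.51]],
    [1,[7,-39.5,-2],[0,0,-1.51]],
    [1,[7,-39.5,-2],[0,0,-1.51]],
    [1,[7,-39.5,-2],[0,0,-1.51]],
    [1,[7,-39.5,-2],[0,0,-1.51]],
    [1,[7,-39.5,-2],[0,0,-1.51]],
    [1,[7,-39.5,-2],[0,0,-1.51]],
    [1,[7,-39.5,-2],[0,0,-1.51]],
    [1,[7,-39.5,-2],[0,0,-1.51]],
    [1,[7,-39.5,-2],[0,0,-1.51]],
    [1,[7,-39.5,-2],[0,0,-1.51]],
    [1,[7,-39.5,-2],[0,0,-1.51]]
  ]
}}

```text
time_s: 2.2
position: [0.4707, 0.1306, 0.2811]
eef_rot: [[-0.086, 0.996, -0.0], [0.996, 0.086, -0.0], [-0.0, -0.0, -1.0]]
wrist_force: [-0.2, -0.0, 0.4]
width: 1.001
```

```bash
cat > look.py <<'E'
from h import *
import sys
def look(n):
    st()
    p,d,K,W=cam("wrist"); save(n+".png",p); np.savez("pics/%s.npz"%n,p=p,d=d,K=K,W=W)
    return meas(p,d,K,W)
def meas(p,d,K,W):
    P=cloud(d,K,W);X,Y,Z=P[...,0],P[...,1],P[...,2]
    hsv=cv2.cvtColor(p,cv2.COLOR_RGB2HSV);H,S,V=[hsv[...,i].astype(int) for i in range(3)]
    def box(cx,cy,r): return (abs(X-cx)<r)&(abs(Y-cy)<r)
    f=lambda m,z,n:fit(m,z,K,W,n) if m.sum()>100 else print(n,"none")
    f(box(.45,.186,.12)&(Z>.033)&(Z<.105)&(Y>.083),.04,"case")
    f(box(.618,.216,.09)&(Z>.044)&(Y<.285)&(Z<.06),.05,"tin")
    f(box(.45,.216,.07)&(Z>.085),.095,"small")
    f(box(.434,.036,.07)&(Z>.032)&(Z<.045)&(Y<.085),.038,"sander")
    q=box(.58,.34,.07)&(Z>.03)&(Z<.1); print("glue",np.nanmedian(X[q]),np.nanmedian(Y[q]), q.sum())
if __name__=="__main__": look(sys.argv[1])
E
python3 look.py w2
```

```text
t 2.20 p [0.4707 0.1306 0.2811] az 94.9 F [-0.2 -0.   0.4] w 1.001 q [ 0.15 -0.05  1.42 -0.    1.78  0.07]
case px [304. 118.] c 0.4501 0.1904 size 0.191 0.066 ang 88.7
tin px [438. 110.] c 0.6201 0.2197 size 0.121 0.061 ang -76.9
small px [419. 335.] c 0.6423 -0.0954 size 0.272 0.129 ang 83.3
sander px [287. 226.] c 0.4368 0.0405 size 0.105 0.057 ang -12.0
glue 0.5847542851081657 0.32307389375254436 1414
```

View pics/w2.png

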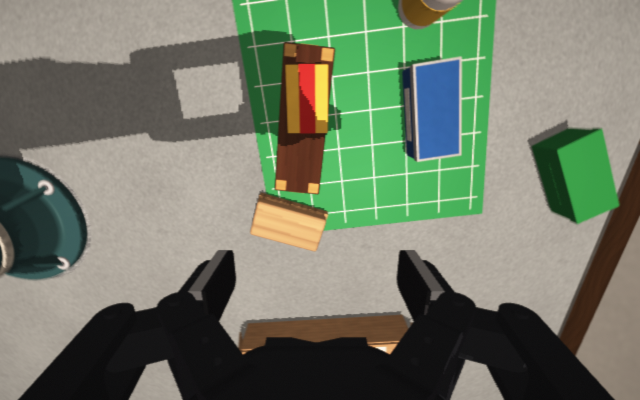

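The wrist view has the small box at (307,98), the case under it, the tin at (436,108) and the sander at (288,222). The fingers spoiled the small-box mask, so I'll redo it.

```bash
sed -i 's/&(Z>.085),.095,"small"/\&(Z>.088)\&(Z<.103)\&(Y>.15),.095,"small"/; s/(Z>.033)&(Z<.105)&(Y>.083)/(Z>.036)\&(Z<.105)\&(Y>.083)/' look.py
python3 - <<'E'
from look import *
z=np.load("pics/w2.npz");meas(*[z[k] for k in "pdKW"])
go(.452,.217,.16,95); go(.452,.217,.062,95)
E
```

```text
case px [304. 118.] c 0.4501 0.1904 size 0.191 0.066 ang 88.7
tin px [438. 110.] c 0.6201 0.2197 size 0.121 0.061 ang -76.9
small px [308.  99.] c 0.4544 0.2195 size 0.071 0.046 ang -84.9
sander px [287. 226.] c 0.4368 0.0405 size 0.105 0.057 ang -12.0
glue 0.5847542851081657 0.32307389375254436 1414
shift [ 8.85 -1.1  12.1 ] turn [-0.     0.001  0.001] rows 3.6 0.0 az 95.1 -> 95.0
shift [ 8.86 -1.09 21.9 ] turn [-0.     0.001  0.001] rows 5.7 0.0 az 95.1 -> 95.0
```

>>> {"method": "send_rows", "body": {
  "commands": [
    [1,[9.0,-0.9,10],[0,0,0]],
    [1,[9.0,-0.9,10],[0,0,0]],
    [1,[9.0,-0.9,10],[0,0,0]],
    [1,[9.0,-0.9,10],[0,0,0]],
    [1,[9.0,-0.9,14],[0,0,0]],
    [1,[9.0,-0.9,18],[0,0,0]],
    [1,[9.0,-0.9,22.2],[0,0,0]],
    [1,[9.0,-0.9,22.2],[0,0,0]],
    [0,[9.0,-0.9,22.2],[0,0,0]],
    [0,[9.0,-0.9,22.2],[0,0,0]],
    [0,[9.0,-0.9,22.2],[0,0,0]],
    [0,[9.0,-0.9,22.2],[0,0,0]]
  ],
  "squeeze": 30
}}

```text
time_s: 3.25
position: [0.4575, 0.22, 0.0636]
eef_rot: [[-0.078, 0.997, 0.007], [0.997, 0.078, 0.002], [0.002, 0.007, -1.0]]
wrist_force: [-1.0, -1.6, 6.6]
width: 0.531
```

>>> {"method": "send_rows", "body": {
  "commands": [
    [0,[0,0,0],[0,0,0]],
    [0,[0,0,0],[0,0,0]],
    [0,[0,0,0],[0,0,0]],
    [0,[0,0,0],[0,0,0]],
    [0,[0,0,0],[0,0,0]],
    [0,[0,0,-3],[0,0,0]],
    [0,[0,0,-6],[0,0,0]],
    [0,[0,0,-10],[0,0,0]],
    [0,[0,0,-10],[0,0,0]]
  ]
}}

```text
time_s: 4.0
position: [0.46, 0.2213, 0.1704]
eef_rot: [[-0.079, 0.997, 0.019], [0.997, 0.079, 0.006], [0.005, 0.019, -1.0]]
wrist_force: [1.4, 0.5, 0.4]
width: 0.53
```

Run:
```python
from look import *
look("w3")
go(.66,.02,.16,95)
```

```text
t 4.00 p [0.46   0.2213 0.1704] az 94.5 F [1.4 0.5 0.4] w 0.530 q [ 0.34  0.    1.58 -0.    1.54  0.26]
case px [302. 158.] c 0.4499 0.2496 size 0.074 0.064 ang 88.7
tin px [471. 202.] c 0.6195 0.2202 size 0.123 0.062 ang -76.7
small none
sander px [267. 325.] c 0.4174 0.0519 size 0.035 0.006 ang -85.5
glue 0.5652311067446711 0.3345370889917118 3867
shift [-21.61  18.47   0.9 ] turn [ 0.015 -0.004 -0.008] rows 6.8 0.1 az 94.5 -> 95.0
```

View pics/w3.png

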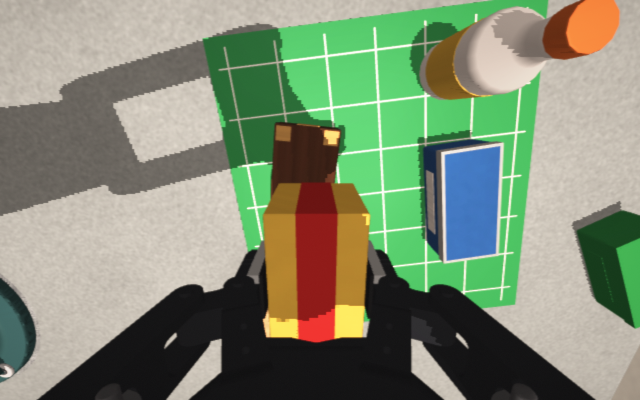

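The small box is held. I'll set it aside at (0.66, 0.02).

>>> {"method": "send_rows", "body": {
  "commands": [
    [0,[-21.6,18.5,1],[0.015,-0.004,0]],
    [0,[-21.6,18.5,1],[0.015,-0.004,0]],
    [0,[-21.6,18.5,1],[0.015,-0.004,0]],
    [0,[-21.6,18.5,1],[0.015,-0.004,0]],
    [0,[-21.6,18.5,1],[0.015,-0.004,0]],
    [0,[-21.6,18.5,1],[0.015,-0.004,0]],
    [0,[-21.6,18.5,1],[0.015,-0.004,0]],
    [0,[-21.6,18.5,4],[0.015,-0.004,0]],
    [0,[-21.6,18.5,8],[0.015,-0.004,0]],
    [0,[-21.6,18.5,11],[0.015,-0.004,0]],
    [0,[-21.6,18.5,12],[0.015,-0.004,0]],
    [0,[-21.6,18.5,12],[0.015,-0.004,0]]
  ]
}}

```text
time_s: 5.05
position: [0.653, 0.0188, 0.0343]
eef_rot: [[-0.079, 0.997, -0.024], [0.997, 0.079, -0.005], [-0.003, -0.024, -1.0]]
wrist_force: [-0.6, 0.6, -1.5]
width: 0.535
```

Run:
```python
from look import *
st();print(np.round(robot.get_obs()["eef_rot"],3)); go(.66,.02,.023,95)
```

```text
t 5.05 p [0.653  0.0188 0.0343] az 94.5 F [-0.6  0.6 -1.5] w 0.535 q [-0.05  0.44  1.34 -0.01  1.39 -0.13]
[[-0.079  0.997 -0.024]
 [ 0.997  0.079 -0.005]
 [-0.003 -0.024 -1.   ]]
shift [0.07 0.73 1.11] turn [-0.024  0.003 -0.008] rows 0.3 0.2 az 94.5 -> 95.0
```

>>> {"method": "send_rows", "body": {
  "commands": [
    [0,[0,0,0],[0,0,0]],
    [0,[0,0,0],[0,0,0]]
  ]
}}

```text
time_s: 5.22
position: [0.6582, 0.0189, 0.0425]
eef_rot: [[-0.079, 0.997, -0.009], [0.997, 0.079, -0.006], [-0.005, -0.01, -1.0]]
wrist_force: [-0.3, 0.1, -1.1]
width: 0.537
```

Run:
```python
from look import *
st();print(np.round(robot.get_obs()["eef_rot"],3)); go(.66,.02,.023,95)
p,d,K,W=cam("wrist"); save("w4.png",p)
p,d,K,W=cam("scene"); save("s4.png",p[130:260,250:450],4)
```

```text
t 5.22 p [0.6582 0.0189 0.0425] az 94.5 F [-0.3  0.1 -1.1] w 0.537 q [-0.05  0.43  1.33 -0.01  1.39 -0.13]
[[-0.079  0.997 -0.009]
 [ 0.997  0.079 -0.006]
 [-0.005 -0.01  -1.   ]]
shift [0.11 0.2  1.95] turn [-0.01   0.005 -0.008] rows 0.5 0.1 az 94.5 -> 95.0
```

View pics/s4.png

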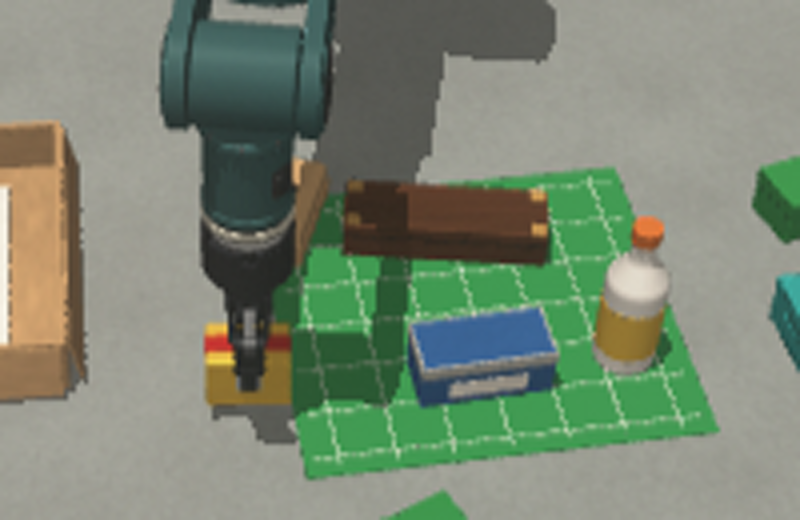

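>>> {"method": "send_rows", "body": {
  "commands": [
    [0,[0,0.2,0.8],[-0.01,0,0]],
    [0,[0,0.2,1.2],[-0.01,0,0]],
    [0,[0,0.2,1.5],[-0.01,0,0]],
    [0,[0,0.2,1.7],[-0.01,0,0]],
    [0,[0,0.2,1.7],[-0.01,0,0]],
    [0,[0,0.2,1.7],[-0.01,0,0]]
  ]
}}

```text
time_s: 5.82
position: [0.6583, 0.0188, 0.0238]
eef_rot: [[-0.079, 0.997, -0.004], [0.997, 0.079, -0.005], [-0.004, -0.004, -1.0]]
wrist_force: [-3.0, -0.5, 4.9]
width: 0.53
```

Run:
```python
from look import *
st();print(np.round(robot.get_obs()["eef_rot"],3)); go(.66,.02,.023,95)
```

```text
t 5.82 p [0.6583 0.0188 0.0238] az 94.5 F [-3.  -0.5  4.9] w 0.530 q [-0.06  0.44  1.35 -0.    1.35 -0.13]
[[-0.079  0.997 -0.004]
 [ 0.997  0.079 -0.005]
 [-0.004 -0.004 -1.   ]]
shift [0.11 0.17 0.08] turn [-0.004  0.004 -0.008] rows 0.1 0.1 az 94.5 -> 95.0
```

Contact: Fz rose to about +5 N. Release and back off.

>>> {"method": "send_rows", "body": {
  "commands": [
    [1,[0,0,0],[0,0,0]],
    [1,[0,0,0],[0,0,0]],
    [1,[0,0,0],[0,0,0]],
    [1,[0,0,0],[0,0,0]],
    [1,[0,0,-3],[0,0,0]],
    [1,[0,0,-7],[0,0,0]],
    [1,[0,0,-11],[0,0,0]],
    [1,[0,0,-15],[0,0,0]],
    [1,[0,0,-19],[0,0,0]],
    [1,[0,0,-21],[0,0,0]],
    [1,[0,0,-21],[0,0,0]]
  ]
}}

```text
time_s: 6.73
position: [0.6617, 0.0196, 0.2409]
eef_rot: [[-0.079, 0.997, 0.01], [0.997, 0.079, -0.005], [-0.006, 0.009, -1.0]]
wrist_force: [1.7, -0.0, 0.1]
width: 1.0
```

Run:
```python
from look import *
st(); go(.455,.10,.23,88.7)
```

```text
t 6.73 p [0.6617 0.0196 0.2409] az 94.5 F [ 1.7 -0.   0.1] w 1.000 q [-0.05  0.33  1.06 -0.    1.74 -0.13]
shift [  9.65 -19.98   0.85] turn [0.01  0.006 0.102] rows 5.3 0.8 az 94.5 -> 88.7
```

>>> {"method": "send_rows", "body": {
  "commands": [
    [1,[9.6,-20,0.5],[0.008,0.005,0.1]],
    [1,[9.6,-20,0.5],[0.008,0.005,0.1]],
    [1,[9.6,-20,0.5],[0.008,0.005,0.1]],
    [1,[9.6,-20,0.5],[0.008,0.005,0.1]],
    [1,[9.6,-20,0.5],[0.008,0.005,0.1]],
    [1,[9.6,-20,0.5],[0.008,0.005,0.1]],
    [1,[9.6,-20,0.5],[0.008,0.005,0.1]],
    [1,[9.6,-20,0.5],[0.008,0.005,0.1]]
  ]
}}

```text
time_s: 7.4
position: [0.4516, 0.0998, 0.2274]
eef_rot: [[0.02, 1.0, -0.012], [1.0, -0.02, -0.0], [-0.0, -0.012, -1.0]]
wrist_force: [-0.1, -0.1, 0.1]
width: 0.999
```

Run:
```python
from look import *
look("w5");print(np.round(robot.get_obs()["eef_rot"],3)); go(.450,.1904,.023,88.7)
```

```text
t 7.40 p [0.4516 0.0998 0.2274] az 88.9 F [-0.1 -0.1  0.1] w 0.999 q [ 0.09 -0.1   1.56  0.    1.69  0.11]
case px [313.  89.] c 0.4486 0.1908 size 0.190 0.064 ang 88.7
tin px [477.  62.] c 0.6193 0.2206 size 0.123 0.062 ang -76.7
small none
sander px [306. 223.] c 0.4365 0.0405 size 0.105 0.057 ang -12.0
glue 0.6095207719571799 0.2735090289030734 561
[[ 0.021  1.    -0.013]
 [ 1.    -0.021 -0.   ]
 [-0.    -0.013 -1.   ]]
shift [ 9.09 -0.16 20.44] turn [-0.013  0.     0.002] rows 5.4 0.1 az 88.8 -> 88.7
```

View pics/w5.png

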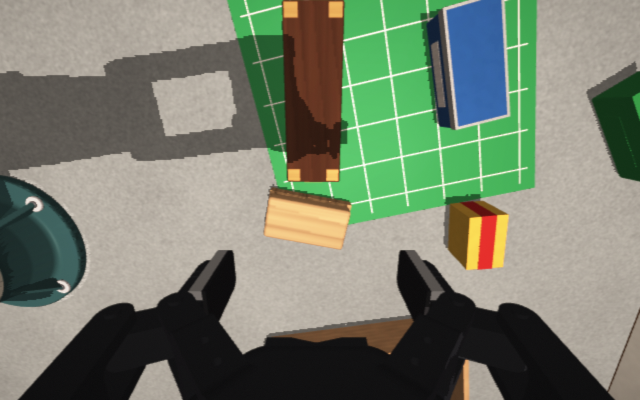

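The case is clear: centre (0.449, 0.1907), yaw 88.7°. Grasp it.

>>> {"method": "send_rows", "body": {
  "commands": [
    [1,[9.1,-0.2,6],[-0.008,0,0]],
    [1,[9.1,-0.2,10],[-0.008,0,0]],
    [1,[9.1,-0.2,14],[-0.008,0,0]],
    [1,[9.1,-0.2,17],[-0.008,0,0]],
    [1,[9.1,-0.2,19],[-0.008,0,0]],
    [1,[9.1,-0.2,20.3],[-0.008,0,0]],
    [1,[9.1,-0.2,20.7],[-0.008,0,0]],
    [1,[9.1,-0.2,20.7],[-0.008,0,0]],
    [1,[9.1,-0.2,20.7],[-0.008,0,0]]
  ]
}}

```text
time_s: 8.2
position: [0.4512, 0.1906, 0.022]
eef_rot: [[0.022, 1.0, -0.003], [1.0, -0.022, 0.0], [0.0, -0.003, -1.0]]
wrist_force: [0.8, -0.1, 0.8]
width: 0.999
```

Run:
```python
from look import *
st();print(np.round(robot.get_obs()["eef_rot"],3)); go(.449,.1906,.020,88.7)
```

```text
t 8.20 p [0.4512 0.1906 0.022 ] az 88.7 F [ 0.8 -0.1  0.8] w 0.999 q [0.28 0.1  1.79 0.   1.25 0.3 ]
[[ 0.022  1.    -0.003]
 [ 1.    -0.022  0.   ]
 [ 0.    -0.003 -1.   ]]
shift [-0.01 -0.21  0.2 ] turn [-0.003 -0.     0.001] rows 0.1 0.0 az 88.7 -> 88.7
```

>>> {"method": "send_rows", "body": {
  "commands": [
    [0,[0,-0.2,0],[0,0,0]],
    [0,[0,-0.2,0],[0,0,0]],
    [0,[0,-0.2,0],[0,0,0]],
    [0,[0,-0.2,0],[0,0,0]],
    [0,[0,-0.2,0],[0,0,0]],
    [0,[0,-0.2,0],[0,0,0]],
    [0,[0,-0.2,-2],[0,0,0]],
    [0,[0,-0.2,-5],[0,0,0]],
    [0,[0,-0.2,-8],[0,0,0]],
    [0,[0,-0.2,-12],[0,0,0]],
    [0,[0,-0.2,-12],[0,0,0]],
    [0,[0,-0.2,-12],[0,0,0]]
  ],
  "squeeze": 60
}}

```text
time_s: 9.2
position: [0.4498, 0.1912, 0.1443]
eef_rot: [[0.021, 1.0, 0.003], [1.0, -0.021, 0.002], [0.002, 0.003, -1.0]]
wrist_force: [0.1, -0.2, -4.8]
width: 0.728
```

Run:
```python
from look import *
st();print(np.round(robot.get_obs()["eef_rot"],3)); go(.5251,-.2598,.16,8.7)
p,d,K,W=cam("scene"); save("s6.png",p[100:260,180:450],2.9)
```

```text
t 9.20 p [0.4498 0.1912 0.1443] az 88.8 F [ 0.1 -0.2 -4.8] w 0.728 q [ 0.28 -0.02  1.65  0.    1.5   0.31]
[[ 0.021  1.     0.003]
 [ 1.    -0.021  0.002]
 [ 0.002  0.003 -1.   ]]
shift [-44.93   8.48  -1.65] turn [ 1.000e-03 -4.000e-03  1.398e+00] rows 11.0 11.2 az 88.8 -> 8.7
```

View pics/s6.png

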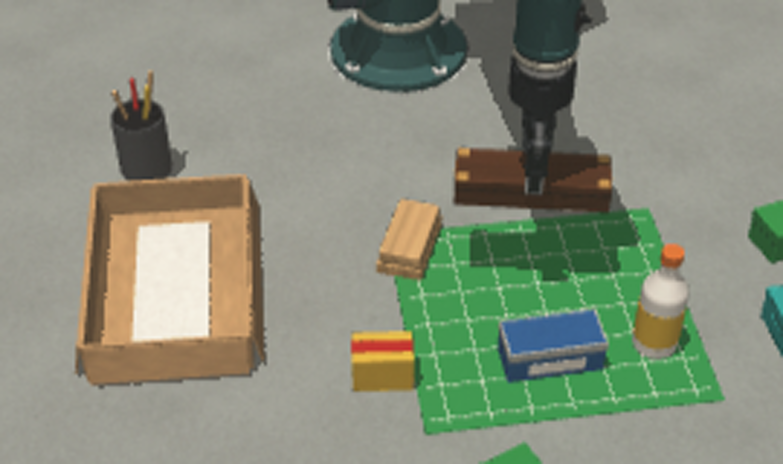

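The case is lifted level (weight 4.8 N). Carry it over the carton.

>>> {"method": "send_rows", "body": {
  "commands": [
    [0,[-4,0.8,-1.6],[0,-0.002,0.11]],
    [0,[-8,1.5,-1.6],[0,-0.002,0.23]],
    [0,[-12,2.3,-1.6],[0,-0.002,0.35]],
    [0,[-16,3,-1.6],[0,-0.002,0.47]],
    [0,[-20,3.8,-1.6],[0,-0.002,0.59]],
    [0,[-24,4.5,-1.6],[0,-0.002,0.71]],
    [0,[-28,5.3,-1.6],[0,-0.002,0.83]],
    [0,[-32,6,-1.6],[0,-0.002,0.95]],
    [0,[-36,6.8,-1.6],[0,-0.002,1.07]],
    [0,[-40,7.5,-1.6],[0,-0.002,1.19]],
    [0,[-43,8.1,-1.6],[0,-0.002,1.3]],
    [0,[-44.9,8.5,-1.6],[0,-0.002,1.398]]
  ]
}}

```text
time_s: 10.25
position: [0.5216, -0.263, 0.1523]
eef_rot: [[0.99, 0.143, -0.012], [0.143, -0.99, 0.001], [-0.012, -0.002, -1.0]]
wrist_force: [0.4, 0.4, -4.6]
width: 0.728
```

>>> {"method": "send_rows", "body": {
  "commands": [
    [0,[0,0,0],[0,0,0]],
    [0,[0,0,0],[0,0,0]],
    [0,[0,0,0],[0,0,0]]
  ]
}}

```text
time_s: 10.5
position: [0.5222, -0.2588, 0.1536]
eef_rot: [[0.988, 0.152, -0.011], [0.152, -0.988, 0.002], [-0.01, -0.004, -1.0]]
wrist_force: [-0.1, -0.6, -4.4]
width: 0.73
```

Run:
```python
from look import *
st();print(np.round(robot.get_obs()["eef_rot"],3)); 
p,d,K,W=cam("wrist"); save("w7.png",p);np.savez("pics/w7.npz",p=p,d=d,K=K,W=W)
go(.5251,-.2598,.055,8.7)
p,d,K,W=cam("top"); np.savez("pics/t7.npz",p=p,d=d,K=K,W=W);save("t7.png",p[120:310,340:520],3)
```

```text
t 10.50 p [ 0.5222 -0.2588  0.1536] az 8.7 F [-0.1 -0.6 -4.4] w 0.730 q [-0.56  0.19  1.4  -0.    1.55  0.86]
[[ 0.988  0.152 -0.011]
 [ 0.152 -0.988  0.002]
 [-0.01  -0.004 -1.   ]]
shift [0.32 0.19 9.94] turn [-0.003  0.009  0.001] rows 2.4 0.1 az 8.8 -> 8.7
```

View pics/w7.png

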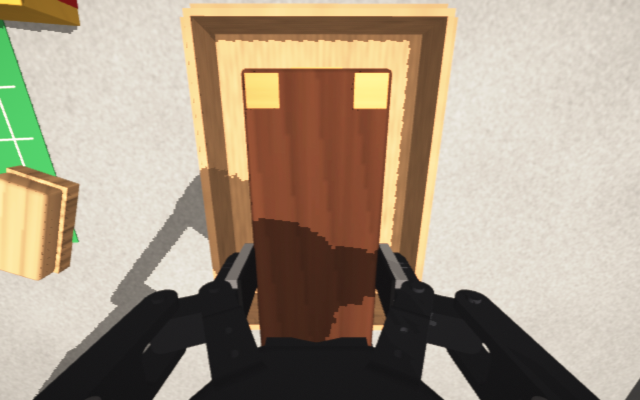

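View pics/t7.png

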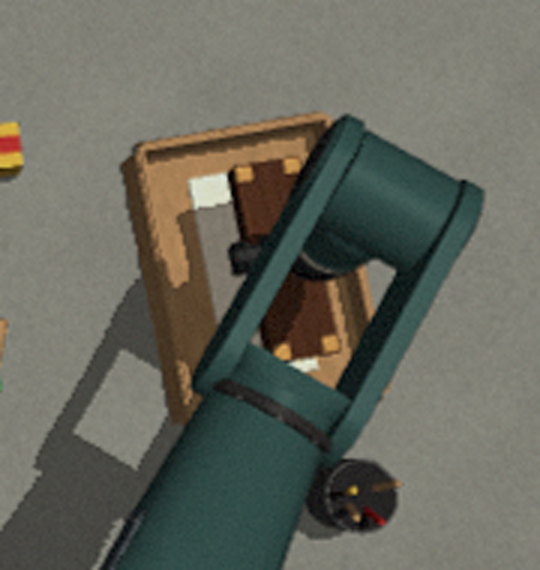

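Run:
```python
from look import *
z=np.load("pics/w7.npz");p,d,K,W=[z[k] for k in "pdKW"]
q=ray([[243.5,69],[391,69.5],[254,250],[379,245]],.172,K,W);print(q.round(4))
m=q[:2].mean(0);a=np.radians(8.7);u=np.array([np.cos(a),np.sin(a)]);print("w",np.linalg.norm(q[0]-q[1]),"centre",m-.095*u, "dir",np.degrees(np.arctan2(*(q[0]-q[1])[::-1]))-90, np.degrees(np.arctan2(*(q[0]-q[2])[::-1])),np.degrees(np.arctan2(*(q[1]-q[3])[::-1])))
hsv=cv2.cvtColor(p,cv2.COLOR_RGB2HSV)
P=cloud(d,K,W);print("topZ",np.median(P[120:200,280:360,2]))
```

```text
[[ 0.6103 -0.2144]
 [ 0.6192 -0.2737]
 [ 0.5289 -0.2255]
 [ 0.5411 -0.2863]]
w 0.05992992484049419 centre [ 0.52085156 -0.25839493] dir 8.537641249915936 7.794018047238537 9.211007741044511
topZ nan
```

Run:
```python
from look import *
z=np.load("pics/w7.npz");p,d,K,W=[z[k] for k in "pdKW"]
P=cloud(d,K,W);print("topZ",[np.nanmedian(P[r:r+10,285:355,2]).round(4) for r in (75,100,120,150,180,210)],"wall",np.nanmedian(P[8:12,250:400,2]))
z=np.load("pics/t7.npz");p,d,K,W=[z[k] for k in "pdKW"]
P=cloud(d,K,W);print("top",np.nanmedian(P[178:184,428:434,2]))
for zt in(.160,.164,.168):
  z=np.load("pics/w7.npz");p,d,K,W=[z[k] for k in "pdKW"]
  q=ray([[243.5,69],[391,69.5]],zt,K,W);m=q.mean(0);a=np.radians(8.7);u=np.array([np.cos(a),np.sin(a)]);print(zt,np.linalg.norm(q[0]-q[1]),m-.095*u)
```

```text
topZ [np.float64(0.1693), np.float64(0.1694), np.float64(0.1695), np.float64(0.1697), np.float64(0.1698), np.float64(0.17)] wall 0.05887289473170043
top 0.1679156463955671
0.16 0.06571655291163724 [ 0.52231254 -0.25817774]
0.164 0.06378767688792288 [ 0.52182555 -0.25825014]
0.168 0.061858800864208544 [ 0.52133855 -0.25832254]
```

The case is in hand, centred on the TCP to about 1 mm, with its underside about 25 mm below the TCP. Lower it onto the board.

>>> {"method": "send_rows", "body": {
  "commands": [
    [0,[0.35,0.2,2.5],[-0.003,0.009,0]],
    [0,[0.35,0.2,5],[-0.003,0.009,0]],
    [0,[0.35,0.2,7.5],[-0.003,0.009,0]],
    [0,[0.35,0.2,9],[-0.003,0.009,0]],
    [0,[0.35,0.2,10],[-0.003,0.009,0]],
    [0,[0.35,0.2,10.6],[-0.003,0.009,0]],
    [0,[0.35,0.2,11],[-0.003,0.009,0]],
    [0,[0.35,0.2,11],[-0.003,0.009,0]],
    [0,[0.35,0.2,11],[-0.003,0.009,0]]
  ]
}}

```text
time_s: 11.35
position: [0.5273, -0.2618, 0.0477]
eef_rot: [[0.988, 0.152, 0.005], [0.152, -0.988, -0.004], [0.005, 0.005, -1.0]]
wrist_force: [0.1, 0.3, -4.3]
width: 0.728
```

Run:
```python
from look import *
st();print(np.round(robot.get_obs()["eef_rot"],3)); 
go(.5256,-.2603,.0346,8.7)
```

```text
t 11.35 p [ 0.5273 -0.2618  0.0477] az 8.7 F [ 0.1  0.3 -4.3] w 0.728 q [-0.56  0.27  1.53 -0.    1.33  0.86]
[[ 0.988  0.152  0.005]
 [ 0.152 -0.988 -0.004]
 [ 0.005  0.005 -1.   ]]
shift [-0.15 -0.18  1.31] turn [ 0.005 -0.005  0.   ] rows 0.3 0.1 az 8.7 -> 8.7
```

>>> {"method": "send_rows", "body": {
  "commands": [
    [0,[-0.15,-0.18,0.5],[0.004,-0.004,0]],
    [0,[-0.15,-0.18,0.9],[0.004,-0.004,0]],
    [0,[-0.15,-0.18,1.1],[0.004,-0.004,0]],
    [0,[-0.15,-0.18,1.3],[0.004,-0.004,0]],
    [0,[-0.15,-0.18,1.3],[0.004,-0.004,0]],
    [0,[-0.15,-0.18,1.3],[0.004,-0.004,0]]
  ]
}}

```text
time_s: 11.85
position: [0.5248, -0.26, 0.0341]
eef_rot: [[0.989, 0.151, -0.001], [0.151, -0.989, 0.001], [-0.001, -0.001, -1.0]]
wrist_force: [-2.3, 0.3, -0.5]
width: 0.729
```

Run:
```python
from look import *
st();print(np.round(robot.get_obs()["eef_rot"],3)); 
go(.5256,-.2603,.0346,8.7)
```

```text
t 11.85 p [ 0.5248 -0.26    0.0341] az 8.7 F [-2.3  0.3 -0.5] w 0.729 q [-0.56  0.28  1.54 -0.    1.31  0.86]
[[ 0.989  0.151 -0.001]
 [ 0.151 -0.989  0.001]
 [-0.001 -0.001 -1.   ]]
shift [ 0.08  0.04 -0.05] turn [-0.001  0.001 -0.   ] rows 0.0 0.0 az 8.7 -> 8.7
```

>>> {"method": "send_rows", "body": {
  "commands": [
    [1,[0,0,0.1],[0,0,0]],
    [1,[0,0,0.1],[0,0,0]],
    [1,[0,0,0.1],[0,0,0]],
    [1,[0,0,0.1],[0,0,0]],
    [1,[0,0,-3],[0,0,0]],
    [1,[0,0,-7],[0,0,0]],
    [1,[0,0,-11],[0,0,0]],
    [1,[-2,0,-15],[0,0,0]],
    [1,[-4,0,-19],[0,0,0]],
    [1,[-6,0,-23],[0,0,0]],
    [1,[-6,0,-23],[0,0,0]],
    [1,[-6,0,-23],[0,0,0]]
  ]
}}

```text
time_s: 12.85
position: [0.4666, -0.2706, 0.2694]
eef_rot: [[0.989, 0.15, 0.008], [0.15, -0.989, -0.006], [0.007, 0.007, -1.0]]
wrist_force: [-0.0, -0.0, 0.2]
width: 1.0
```

```bash
cat > carton.py <<'E'
from look import *
def carton(n,levels):
    st(); p,d,K,W=cam("wrist"); save(n+".png",p);np.savez("pics/%s.npz"%n,p=p,d=d,K=K,W=W)
    P=cloud(d,K,W);X,Y,Z=P[...,0],P[...,1],P[...,2]
    a=np.radians(8.7);dx,dy=X-.5251,Y+.2598;lx=dx*np.cos(a)+dy*np.sin(a);ly=-dx*np.sin(a)+dy*np.cos(a)
    for nm,z,hx,hy in levels:
        m=(abs(Z-z)<.008)&(abs(lx)<hx)&(abs(ly)<hy)
        if m.sum()<50: print(nm,"none",m.sum());continue
        print(nm,"Z",np.median(Z[m]).round(4));fit(m,z,K,W,nm)
    m=(abs(Z-.058)<.006)&(abs(lx)<.19)&(abs(ly)<.14)&((abs(lx)>.12)|(abs(ly)>.08)); fit(m,.058,K,W,"rim",close=9)
if __name__=="__main__":
    import sys
    carton(sys.argv[1],[("case",.05,.125,.08)])
E
python3 carton.py w8; python3 -c "
from h import *
go(.6195,.12,.24,103.2)"
```

```text
t 12.85 p [ 0.4666 -0.2706  0.2694] az 8.6 F [-0.  -0.   0.2] w 1.000 q [-0.63  0.05  1.33 -0.    1.75  0.79]
case Z 0.0508
case px [314. 121.] c 0.5240 -0.2600 size 0.189 0.064 ang 8.7
rim px [313. 142.] c 0.5189 -0.2601 size 0.284 0.206 ang 8.7
shift [ 21.   -36.24   2.53] turn [ 0.005  0.    -1.65 ] rows 10.1 13.2 az 8.7 -> 103.2
```

View pics/w8.png

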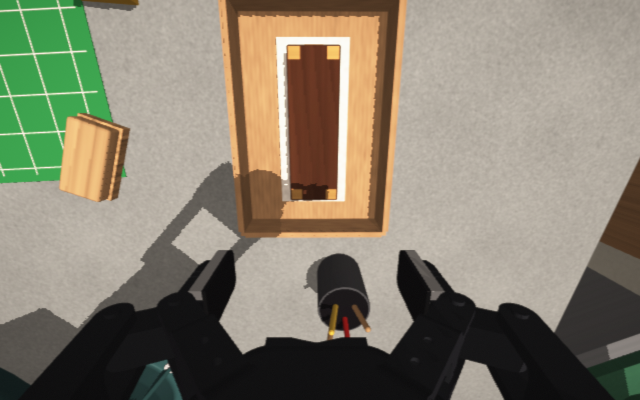

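The case sits centred on the board to about 1 mm, parallel, with its top at 50 mm. Now the tin.

>>> {"method": "send_rows", "body": {
  "commands": [
    [1,[21,-36.2,2],[0.003,0,-1.65]],
    [1,[21,-36.2,2],[0.003,0,-1.65]],
    [1,[21,-36.2,2],[0.003,0,-1.65]],
    [1,[21,-36.2,2],[0.003,0,-1.65]],
    [1,[21,-36.2,2],[0.003,0,-1.65]],
    [1,[21,-36.2,2],[0.003,0,-1.65]],
    [1,[21,-36.2,2],[0.003,0,-1.65]],
    [1,[21,-36.2,2],[0.003,0,-1.65]],
    [1,[21,-36.2,2],[0.003,0,-1.65]],
    [1,[21,-36.2,2],[0.003,0,-1.65]],
    [1,[21,-36.2,2],[0.003,0,-1.65]],
    [1,[21,-36.2,2],[0.003,0,-1.65]]
  ]
}}

```text
time_s: 13.9
position: [0.6182, 0.1243, 0.238]
eef_rot: [[-0.092, 0.996, -0.011], [0.996, 0.092, 0.002], [0.003, -0.011, -1.0]]
wrist_force: [-0.5, -0.6, -1.0]
width: 1.002
```

Run:
```python
from look import *
st(); go(.6195,.12,.24,103.2)
```

```text
t 13.90 p [0.6182 0.1243 0.238 ] az 95.3 F [-0.5 -0.6 -1. ] w 1.002 q [0.11 0.28 1.14 0.   1.74 0.01]
shift [-0.44  0.09 -0.2 ] turn [-0.011 -0.004 -0.138] rows 0.1 1.1 az 95.3 -> 103.2
```

>>> {"method": "send_rows", "body": {
  "commands": [
    [1,[0,0,0],[-0.005,0,-0.138]],
    [1,[0,0,0],[-0.005,0,-0.138]],
    [1,[0,0,0],[-0.005,0,-0.138]],
    [1,[0,0,0],[-0.005,0,-0.138]]
  ]
}}

```text
time_s: 14.23
position: [0.6183, 0.1205, 0.2415]
eef_rot: [[-0.215, 0.977, -0.001], [0.977, 0.215, 0.003], [0.003, -0.001, -1.0]]
wrist_force: [-0.9, -1.4, -0.5]
width: 1.007
```

Run:
```python
from look import *
look("w9");print(np.round(robot.get_obs()["eef_rot"],3))
z=np.load("pics/w9.npz");p,d,K,W=[z[k] for k in "pdKW"]
P=cloud(d,K,W);X,Y,Z=P[...,0],P[...,1],P[...,2]
m=(abs(X-.62)<.07)&(abs(Y-.22)<.09)&(abs(Z-.05)<.003)
print(Z[m].mean());c=fit(m,.05,K,W,"tin2")
go(c[0],c[1],.03,103.2)
```

```text
t 14.23 p [0.6183 0.1205 0.2415] az 102.4 F [-0.9 -1.4 -0.5] w 1.007 q [ 0.1   0.27  1.14  0.    1.73 -0.11]
case none
tin px [337.  90.] c 0.6208 0.2204 size 0.121 0.059 ang -76.7
small none
sander px [167. 205.] c 0.4383 0.0410 size 0.106 0.058 ang -12.0
glue 0.6152429697428227 0.2748908772210567 579
[[-0.215  0.977 -0.   ]
 [ 0.977  0.215  0.003]
 [ 0.003  0.    -1.   ]]
0.050831550886940594
tin2 px [337.  90.] c 0.6208 0.2204 size 0.121 0.059 ang -76.7
shift [ 9.66  2.38 21.25] turn [ 0.    -0.003 -0.014] rows 5.6 0.1 az 102.4 -> 103.2
```

View pics/w9.png

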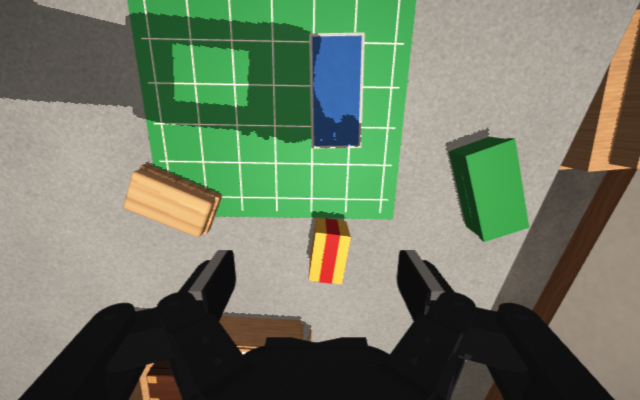

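>>> {"method": "send_rows", "body": {
  "commands": [
    [1,[9.65,2.35,4],[0,0,-0.015]],
    [1,[9.65,2.35,6],[0,0,-0.015]],
    [1,[9.65,2.35,9],[0,0,-0.015]],
    [1,[9.65,2.35,13],[0,0,-0.015]],
    [1,[9.65,2.35,17],[0,0,-0.015]],
    [1,[9.65,2.35,19.5],[0,0,-0.015]],
    [1,[9.65,2.35,21],[0,0,-0.015]],
    [1,[9.65,2.35,21.3],[0,0,-0.015]],
    [1,[9.65,2.35,21.3],[0,0,-0.015]],
    [1,[9.65,2.35,21.3],[0,0,-0.015]]
  ]
}}

```text
time_s: 15.12
position: [0.6223, 0.2204, 0.0326]
eef_rot: [[-0.231, 0.973, 0.005], [0.973, 0.231, 0.004], [0.002, 0.005, -1.0]]
wrist_force: [0.8, -0.1, 0.5]
width: 0.998
```

Run:
```python
from look import *
st();print(np.round(robot.get_obs()["eef_rot"],3)); go(.6205,.2203,.028,103.3)
```

```text
t 15.12 p [0.6223 0.2204 0.0326] az 103.3 F [ 0.8 -0.1  0.5] w 0.998 q [0.25 0.43 1.35 0.   1.35 0.02]
[[-0.231  0.973  0.005]
 [ 0.973  0.231  0.004]
 [ 0.002  0.005 -1.   ]]
shift [ 0.03 -0.18  0.46] turn [ 0.005 -0.002  0.001] rows 0.1 0.0 az 103.3 -> 103.3
```

>>> {"method": "send_rows", "body": {
  "commands": [
    [1,[0,-0.18,0.3],[0.004,0,0]],
    [0,[0,-0.18,0.3],[0.004,0,0]],
    [0,[0,-0.18,0.3],[0.004,0,0]],
    [0,[0,-0.18,0.3],[0.004,0,0]],
    [0,[0,-0.18,0.3],[0.004,0,0]],
    [0,[0,-0.18,0.3],[0.004,0,0]],
    [0,[0,-0.18,0.3],[0.004,0,0]],
    [0,[0,-0.18,-2],[0.004,0,0]],
    [0,[0,-0.18,-6],[0.004,0,0]],
    [0,[0,-0.18,-10],[0.004,0,0]],
    [0,[0,-0.18,-13],[0.004,0,0]],
    [0,[0,-0.18,-13],[0.004,0,0]]
  ]
}}

```text
time_s: 16.12
position: [0.6226, 0.2205, 0.1696]
eef_rot: [[-0.232, 0.973, 0.012], [0.973, 0.232, 0.006], [0.003, 0.013, -1.0]]
wrist_force: [0.6, 0.2, -1.4]
width: 0.661
```

>>> {"method": "send_rows", "body": {
  "commands": [
    [0,[0,0,0],[0,0,0]],
    [0,[0,0,0],[0,0,0]]
  ]
}}

```text
time_s: 16.28
position: [0.6177, 0.2192, 0.1579]
eef_rot: [[-0.232, 0.973, -0.007], [0.973, 0.232, 0.001], [0.002, -0.006, -1.0]]
wrist_force: [-0.3, -0.5, -4.4]
width: 0.658
```

Run:
```python
from look import *
st();print(np.round(robot.get_obs()["eef_rot"],3)); go(.524,-.260,.18,8.7)
```

```text
t 16.28 p [0.6177 0.2192 0.1579] az 103.4 F [-0.3 -0.5 -4.4] w 0.658 q [0.25 0.35 1.2  0.   1.59 0.02]
[[-0.232  0.973 -0.007]
 [ 0.973  0.232  0.001]
 [ 0.002 -0.006 -1.   ]]
shift [-44.44 -20.24  -2.18] turn [-0.007  0.004  1.653] rows 11.7 13.2 az 103.4 -> 8.7
```

>>> {"method": "send_rows", "body": {
  "commands": [
    [0,[-3,-1,-2],[0,0,0.11]],
    [0,[-7,-3,-2.2],[0,0,0.23]],
    [0,[-10.5,-4.8,-2.2],[0,0,0.35]],
    [0,[-14,-6.4,-2.2],[0,0,0.47]],
    [0,[-17.5,-8,-2.2],[0,0,0.59]],
    [0,[-21,-9.6,-2.2],[0,0,0.71]],
    [0,[-24.5,-11.2,-2.2],[0,0,0.83]],
    [0,[-28,-12.8,-2.2],[0,0,0.95]],
    [0,[-31.5,-14.4,-2.2],[0,0,1.07]],
    [0,[-35,-16,-2.2],[0,0,1.19]],
    [0,[-38.5,-17.6,-2.2],[0,0,1.31]],
    [0,[-41.5,-19,-2.2],[0,0,1.43]]
  ]
}}

```text
time_s: 17.28
position: [0.5279, -0.2298, 0.1776]
eef_rot: [[0.933, 0.359, -0.009], [0.36, -0.933, 0.005], [-0.007, -0.008, -1.0]]
wrist_force: [0.3, 0.3, -3.2]
width: 0.661
```

Run:
```python
from look import *
st();print(np.round(robot.get_obs()["eef_rot"],3)); go(.524,-.260,.18,8.7)
```

```text
t 17.28 p [ 0.5279 -0.2298  0.1776] az 21.1 F [ 0.3  0.3 -3.2] w 0.661 q [-0.51  0.17  1.39 -0.    1.6   0.69]
[[ 0.933  0.359 -0.009]
 [ 0.36  -0.933  0.005]
 [-0.007 -0.008 -1.   ]]
shift [-1.45  2.68 -0.25] turn [-0.007  0.008  0.216] rows 0.7 1.7 az 21.1 -> 8.7
```

>>> {"method": "send_rows", "body": {
  "commands": [
    [0,[-0.8,1.4,-0.2],[-0.003,0.005,0.1]],
    [0,[-1.4,2.6,-0.2],[-0.003,0.005,0.2]],
    [0,[-1.4,2.6,-0.2],[-0.003,0.005,0.216]],
    [0,[-1.4,2.6,-0.2],[-0.003,0.005,0.216]],
    [0,[-1.4,2.6,-0.2],[-0.003,0.005,0.216]],
    [0,[-1.4,2.6,-0.2],[-0.003,0.005,0.216]]
  ]
}}

```text
time_s: 17.78
position: [0.5267, -0.2561, 0.1827]
eef_rot: [[0.987, 0.161, 0.001], [0.161, -0.987, 0.002], [0.002, -0.002, -1.0]]
wrist_force: [0.1, 1.0, -3.3]
width: 0.661
```

Run:
```python
from look import *
st();E=np.array(robot.get_obs()["eef_rot"]);print(np.round(E,3)); go(.524,-.260,.08,8.7)
pos=np.array(robot.get_obs()["position"])
p,d,K,W=cam("wrist"); save("w10.png",p);np.savez("pics/w10.npz",p=p,d=d,K=K,W=W)
P=cloud(d,K,W)
L=(P-pos)@E   # tool frame
hsv=cv2.cvtColor(p,cv2.COLOR_RGB2HSV)
m=(abs(L[...,1])<.036)&(L[...,2]<0)&(L[...,2]>-.045)&(L[...,0]>.02)&(L[...,0]<.09)
m&=(abs(cv2.cvtColor(p,cv2.COLOR_RGB2HSV)[...,0].astype(int)-112)<15)
print(m.sum(),"top tool z",np.median(L[m][:,2]),"x max",np.percentile(L[m][:,0],[95,99]),"y",np.percentile(L[m][:,1],[1,99]))
```

```text
t 17.78 p [ 0.5267 -0.2561  0.1827] az 9.3 F [ 0.1  1.  -3.3] w 0.661 q [-0.55  0.18  1.36  0.    1.6   0.86]
[[ 0.987  0.161  0.001]
 [ 0.161 -0.987  0.002]
 [ 0.002 -0.002 -1.   ]]
shift [-0.35  0.36 10.27] turn [-0.002 -0.002  0.01 ] rows 2.5 0.1 az 9.3 -> 8.7
9254 top tool z -0.02089947986199297 x max [0.05674767 0.06045391] y [-0.02714801  0.02486932]
```

View pics/w10.png

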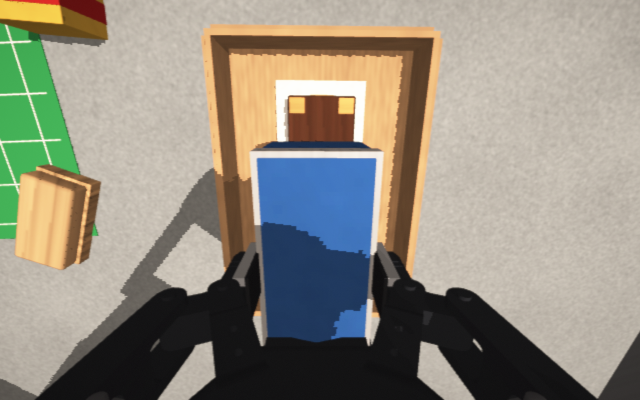

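>>> {"method": "send_rows", "body": {
  "commands": [
    [0,[-0.3,0.35,2.5],[0,0,0.01]],
    [0,[-0.3,0.35,5],[0,0,0.01]],
    [0,[-0.3,0.35,7],[0,0,0.01]],
    [0,[-0.3,0.35,8.5],[0,0,0.01]],
    [0,[-0.3,0.35,9.2],[0,0,0.01]],
    [0,[-0.3,0.35,9.2],[0,0,0.01]],
    [0,[-0.3,0.35,9.2],[0,0,0.01]],
    [0,[-0.3,0.35,9.2],[0,0,0.01]]
  ]
}}

```text
time_s: 18.5
position: [0.526, -0.2617, 0.0939]
eef_rot: [[0.989, 0.149, 0.006], [0.149, -0.989, -0.001], [0.006, 0.002, -1.0]]
wrist_force: [0.3, -0.3, -3.1]
width: 0.668
```

Run:
```python
from look import *
st();E=np.array(robot.get_obs()["eef_rot"]);print(np.round(E,3)); go(.5245,-.260,.079,8.7)
```

```text
t 18.50 p [ 0.526  -0.2617  0.0939] az 8.6 F [ 0.3 -0.3 -3.1] w 0.668 q [-0.56  0.23  1.48  0.    1.42  0.86]
[[ 0.989  0.149  0.006]
 [ 0.149 -0.989 -0.001]
 [ 0.006  0.002 -1.   ]]
shift [-0.13 -0.2   1.49] turn [ 0.002 -0.006 -0.002] rows 0.4 0.1 az 8.6 -> 8.7
```

>>> {"method": "send_rows", "body": {
  "commands": [
    [0,[-0.12,-0.2,0.5],[0.002,-0.005,0]],
    [0,[-0.12,-0.2,0.9],[0.002,-0.005,0]],
    [0,[-0.12,-0.2,1.1],[0.002,-0.005,0]],
    [0,[-0.12,-0.2,1.3],[0.002,-0.005,0]],
    [0,[-0.12,-0.2,1.4],[0.002,-0.005,0]],
    [0,[-0.12,-0.2,1.4],[0.002,-0.005,0]],
    [0,[-0.12,-0.2,1.4],[0.002,-0.005,0]]
  ]
}}

```text
time_s: 19.08
position: [0.5233, -0.2596, 0.0798]
eef_rot: [[0.989, 0.148, -0.002], [0.148, -0.989, 0.001], [-0.001, -0.002, -1.0]]
wrist_force: [-5.0, 3.1, 5.8]
width: 0.662
```

Run:
```python
from look import *
st();E=np.array(robot.get_obs()["eef_rot"]);print(np.round(E,3)); go(.5245,-.260,.079,8.7)
```

```text
t 19.08 p [ 0.5233 -0.2596  0.0798] az 8.5 F [-5.   3.1  5.8] w 0.662 q [-0.56  0.24  1.5   0.    1.4   0.86]
[[ 0.989  0.148 -0.002]
 [ 0.148 -0.989  0.001]
 [-0.001 -0.002 -1.   ]]
shift [0.12 0.05 0.08] turn [-0.002  0.001 -0.003] rows 0.0 0.0 az 8.5 -> 8.7
```

Seated, with contact force up. Relieve, release, lift and look.

>>> {"method": "send_rows", "body": {
  "commands": [
    [0,[0.05,0,-0.05],[0,0,0]],
    [1,[0.05,0,-0.05],[0,0,0]],
    [1,[0.05,0,-0.05],[0,0,0]],
    [1,[0.05,0,-0.05],[0,0,0]],
    [1,[0,0,-0.1],[0,0,0]],
    [1,[0,0,-4],[0,0,0]],
    [1,[0,0,-8],[0,0,0]],
    [1,[0,0,-11],[0,0,0]],
    [1,[-2,0,-14],[0,0,0]],
    [1,[-5,0,-17],[0,0,0]],
    [1,[-6,0,-18],[0,0,0]],
    [1,[-6,0,-18],[0,0,0]]
  ]
}}

```text
time_s: 20.08
position: [0.4644, -0.2703, 0.2631]
eef_rot: [[0.989, 0.146, 0.005], [0.146, -0.989, -0.004], [0.005, 0.005, -1.0]]
wrist_force: [0.5, 0.1, -0.6]
width: 1.0
```

Run:
```python
from carton import *
carton("w11",[("case",.05,.125,.08),("tin",.10,.07,.045)])
go(.63,-.06,.25,95)
```

```text
t 20.08 p [ 0.4644 -0.2703  0.2631] az 8.4 F [ 0.5  0.1 -0.6] w 1.000 q [-0.63  0.05  1.35 -0.    1.74  0.79]
case Z 0.0509
case px [314.  54.] c 0.6042 -0.2479 size 0.064 0.027 ang -81.6
tin Z 0.1008
tin px [314. 125.] c 0.5234 -0.2595 size 0.120 0.059 ang 8.5
rim px [314. 142.] c 0.5166 -0.2605 size 0.279 0.206 ang 8.7
shift [ 19.42 -18.3    1.02] turn [ 3.000e-03 -1.000e-03 -1.511e+00] rows 6.4 12.1 az 8.4 -> 95.0
```

View pics/w11.png

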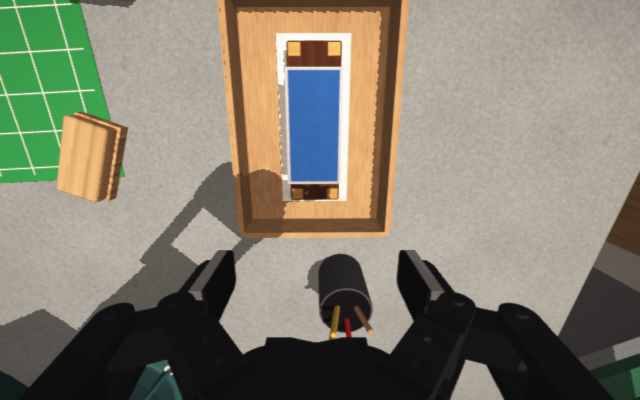

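The tin is centred at (0.523, −0.2595) with yaw 8.5°. Now fetch the small box.

>>> {"method": "send_rows", "body": {
  "commands": [
    [1,[19.4,-18.3,1],[0,0,-1.51]],
    [1,[19.4,-18.3,1],[0,0,-1.51]],
    [1,[19.4,-18.3,1],[0,0,-1.51]],
    [1,[19.4,-18.3,1],[0,0,-1.51]],
    [1,[19.4,-18.3,1],[0,0,-1.51]],
    [1,[19.4,-18.3,1],[0,0,-1.51]],
    [1,[19.4,-18.3,1],[0,0,-1.51]],
    [1,[19.4,-18.3,1],[0,0,-1.51]],
    [1,[19.4,-18.3,1],[0,0,-1.51]],
    [1,[19.4,-18.3,1],[0,0,-1.51]],
    [1,[19.4,-18.3,1],[0,0,-1.51]],
    [1,[19.4,-18.3,1],[0,0,-1.51]]
  ]
}}

```text
time_s: 21.13
position: [0.6292, -0.0578, 0.2437]
eef_rot: [[-0.085, 0.996, -0.007], [0.996, 0.085, 0.003], [0.004, -0.007, -1.0]]
wrist_force: [-0.8, 0.3, 1.2]
width: 1.004
```

>>> {"method": "send_rows", "body": {
  "commands": [
    [1,[0,0,0],[0,0,0]],
    [1,[0,0,0],[0,0,0]],
    [1,[0,0,0],[0,0,0]]
  ]
}}

```text
time_s: 21.38
position: [0.6291, -0.0586, 0.246]
eef_rot: [[-0.076, 0.997, -0.005], [0.997, 0.076, 0.002], [0.003, -0.005, -1.0]]
wrist_force: [-0.2, -0.4, 0.9]
width: 1.001
```

Run:
```python
from look import *
st(); p,d,K,W=cam("wrist"); save("w12.png",p)
P=cloud(d,K,W);X,Y,Z=P[...,0],P[...,1],P[...,2]
m=(abs(X-.66)<.06)&(abs(Y-.02)<.07)&(abs(Z-.055)<.006)
print(np.median(Z[m]));c=fit(m,.055,K,W,"small")
go(c[0],c[1],.024,np.degrees(c[2])%180)
```

```text
t 21.38 p [ 0.6291 -0.0586  0.246 ] az 94.3 F [-0.2 -0.4  0.9] w 1.001 q [-0.18  0.27  1.13  0.    1.75 -0.26]
0.05601431038957755
small px [348. 114.] c 0.6595 0.0185 size 0.072 0.046 ang -85.3
shift [ 7.41  3.7  22.27] turn [-0.004 -0.002 -0.005] rows 5.7 0.1 az 94.4 -> 94.7
```

View pics/w12.png

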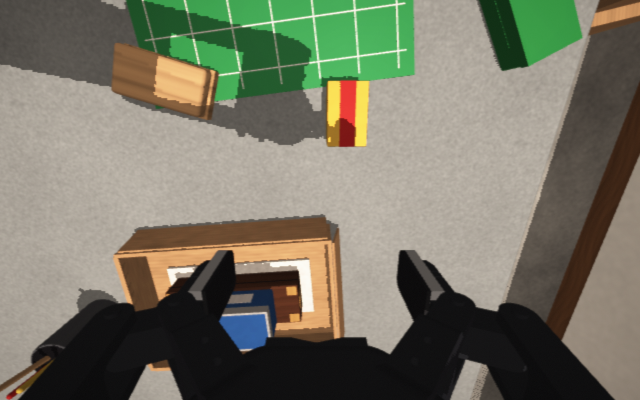

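The small box stands upright at (348,114), i.e. (0.6595, 0.0185).

>>> {"method": "send_rows", "body": {
  "commands": [
    [1,[7.4,3.6,4],[-0.002,0,-0.005]],
    [1,[7.4,3.6,7],[-0.002,0,-0.005]],
    [1,[7.4,3.6,10],[-0.002,0,-0.005]],
    [1,[7.4,3.6,14],[-0.002,0,-0.005]],
    [1,[7.4,3.6,17.5],[-0.002,0,-0.005]],
    [1,[7.4,3.6,20],[-0.002,0,-0.005]],
    [1,[7.4,3.6,21.4],[-0.002,0,-0.005]],
    [1,[7.4,3.6,21.7],[-0.002,0,-0.005]],
    [1,[7.4,3.6,21.7],[-0.002,0,-0.005]],
    [1,[7.4,3.6,21.7],[-0.002,0,-0.005]]
  ],
  "squeeze": 35
}}

```text
time_s: 22.27
position: [0.66, 0.0177, 0.0328]
eef_rot: [[-0.082, 0.997, 0.003], [0.997, 0.082, 0.002], [0.001, 0.003, -1.0]]
wrist_force: [0.4, -0.4, -0.4]
width: 0.997
```

Run:
```python
from look import *
st(); go(.6595,.0185,.027,94.7)
```

```text
t 22.27 p [0.66   0.0177 0.0328] az 94.7 F [ 0.4 -0.4 -0.4] w 0.997 q [-0.06  0.43  1.35  0.    1.36 -0.14]
shift [ 0.08 -0.04  0.58] turn [ 0.003 -0.001  0.   ] rows 0.1 0.0 az 94.7 -> 94.7
```

>>> {"method": "send_rows", "body": {
  "commands": [
    [1,[0.05,0,0.3],[0,0,0]],
    [0,[0.05,0,0.3],[0,0,0]],
    [0,[0.05,0,0.3],[0,0,0]],
    [0,[0.05,0,0.3],[0,0,0]],
    [0,[0.05,0,0.3],[0,0,0]],
    [0,[0.05,0,0.3],[0,0,0]],
    [0,[0.05,0,0.3],[0,0,0]],
    [0,[0.05,0,0.3],[0,0,0]],
    [0,[0.05,0,0.3],[0,0,0]],
    [0,[0.05,0,-3],[0,0,0]],
    [0,[0.05,0,-7],[0,0,0]],
    [0,[0.05,0,-11],[0,0,0]]
  ]
}}

```text
time_s: 23.27
position: [0.6569, 0.0182, 0.1391]
eef_rot: [[-0.083, 0.997, -0.007], [0.997, 0.083, 0.002], [0.003, -0.006, -1.0]]
wrist_force: [0.7, 0.4, -0.6]
width: 0.534
```

>>> {"method": "send_rows", "body": {
  "commands": [
    [0,[0,0,-4],[0,0,0]],
    [0,[0,0,-8],[0,0,0]],
    [0,[0,0,-9],[0,0,0]],
    [0,[0,0,-9],[0,0,0]],
    [0,[0,0,-9],[0,0,0]]
  ]
}}

```text
time_s: 23.68
position: [0.6585, 0.018, 0.2299]
eef_rot: [[-0.083, 0.997, -0.001], [0.997, 0.083, 0.002], [0.002, -0.001, -1.0]]
wrist_force: [0.0, -0.1, -2.5]
width: 0.531
```

Run:
```python
from look import *
st();print(np.round(robot.get_obs()["eef_rot"],3)); go(.5237,-.2597,.215,8.6)
```

```text
t 23.68 p [0.6585 0.018  0.2299] az 94.8 F [ 0.  -0.1 -2.5] w 0.531 q [-0.06  0.33  1.08  0.    1.73 -0.14]
[[-0.083  0.997 -0.001]
 [ 0.997  0.083  0.002]
 [ 0.002 -0.001 -1.   ]]
shift [-26.56 -15.74   1.46] turn [-2.000e-03 -1.000e-03  1.504e+00] rows 7.4 12.0 az 94.8 -> 8.6
```

>>> {"method": "send_rows", "body": {
  "commands": [
    [0,[-2,-1,0],[0,0,0.12]],
    [0,[-4,-2.4,0],[0,0,0.24]],
    [0,[-6.5,-3.9,0],[0,0,0.36]],
    [0,[-9,-5.4,0],[0,0,0.48]],
    [0,[-11.5,-6.8,0],[0,0,0.6]],
    [0,[-14,-8.3,0],[0,0,0.72]],
    [0,[-16.5,-9.8,0],[0,0,0.84]],
    [0,[-19,-11.3,0],[0,0,0.96]],
    [0,[-21.5,-12.7,0],[0,0,1.08]],
    [0,[-24,-14.2,0],[0,0,1.2]],
    [0,[-25.5,-15.1,0.5],[0,0,1.32]],
    [0,[-26.5,-15.7,1.0],[0,0,1.43]]
  ]
}}

```text
time_s: 24.68
position: [0.5217, -0.2604, 0.2158]
eef_rot: [[0.977, 0.214, -0.007], [0.214, -0.977, 0.005], [-0.005, -0.006, -1.0]]
wrist_force: [0.0, 0.6, -2.4]
width: 0.531
```

>>> {"method": "send_rows", "body": {
  "commands": [
    [0,[0,0,0],[0,0,0.04]],
    [0,[0,0,0],[0,0,0.074]],
    [0,[0,0,0],[0,0,0.074]],
    [0,[0,0,0],[0,0,0.074]],
    [0,[0,0,0],[0,0,0.074]]
  ]
}}

```text
time_s: 25.1
position: [0.5236, -0.2585, 0.2183]
eef_rot: [[0.989, 0.15, -0.003], [0.15, -0.989, 0.004], [-0.003, -0.004, -1.0]]
wrist_force: [-0.0, 0.1, -1.2]
width: 0.531
```

Run:
```python
from look import *
st();E=np.array(robot.get_obs()["eef_rot"]);print(np.round(E,3)); go(.5237,-.2597,.145,8.6)
pos=np.array(robot.get_obs()["position"])
p,d,K,W=cam("wrist"); save("w13.png",p)
L=(cloud(d,K,W)-pos)@E
m=(abs(L[...,1])<.022)&(L[...,2]<0)&(L[...,2]>-.045)&(L[...,0]>.0)&(L[...,0]<.07)
zt=np.median(L[m][:,2]);m=(abs(L[...,1])<.035)&(abs(L[...,2]-zt)<.005)&(L[...,0]>.01)&(L[...,0]<.07)
print(m.sum(),"top tool z",zt,"x max",np.percentile(L[m][:,0],[95,99,99.9]))
```

```text
t 25.10 p [ 0.5236 -0.2585  0.2183] az 8.6 F [-0.   0.1 -1.2] w 0.531 q [-0.56  0.17  1.31  0.    1.67  0.86]
[[ 0.989  0.15  -0.003]
 [ 0.15  -0.989  0.004]
 [-0.003 -0.004 -1.   ]]
shift [0.01 0.15 7.33] turn [-0.004  0.003  0.001] rows 1.8 0.0 az 8.6 -> 8.6
5925 top tool z -0.026353767276457562 x max [0.03638513 0.03675429 0.03697185]
```

View pics/w13.png

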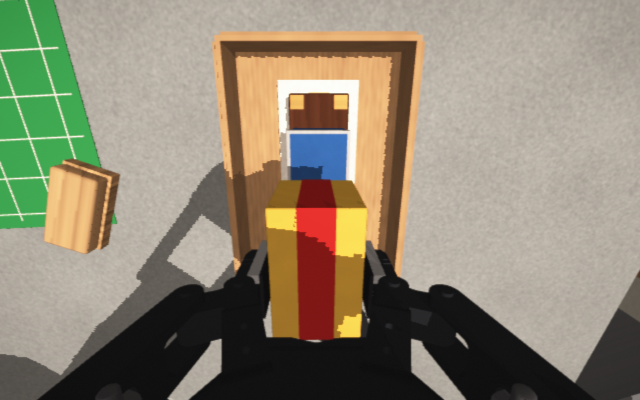

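>>> {"method": "send_rows", "body": {
  "commands": [
    [0,[0,0.12,2],[0,0.002,0]],
    [0,[0,0.12,4],[0,0.002,0]],
    [0,[0,0.12,6],[0,0.002,0]],
    [0,[0,0.12,7.2],[0,0.002,0]],
    [0,[0,0.12,7.8],[0,0.002,0]],
    [0,[0,0.12,7.8],[0,0.002,0]],
    [0,[0,0.12,7.8],[0,0.002,0]],
    [0,[0,0.12,7.8],[0,0.002,0]]
  ]
}}

```text
time_s: 25.82
position: [0.5253, -0.2606, 0.1445]
eef_rot: [[0.989, 0.149, 0.005], [0.149, -0.989, 0.0], [0.005, 0.0, -1.0]]
wrist_force: [-0.2, 0.2, -0.8]
width: 0.531
```

Run:
```python
from look import *
st();E=np.array(robot.get_obs()["eef_rot"]);print(np.round(E,3)); go(.5235,-.2597,.129,8.6)
```

```text
t 25.82 p [ 0.5253 -0.2606  0.1445] az 8.6 F [-0.2  0.2 -0.8] w 0.531 q [-0.56  0.2   1.42  0.    1.52  0.86]
[[ 0.989  0.149  0.005]
 [ 0.149 -0.989  0.   ]
 [ 0.005  0.    -1.   ]]
shift [-0.18 -0.12  1.55] turn [ 0.    -0.005 -0.   ] rows 0.4 0.0 az 8.6 -> 8.6
```

>>> {"method": "send_rows", "body": {
  "commands": [
    [0,[-0.15,-0.1,0.5],[0,-0.004,0]],
    [0,[-0.15,-0.1,0.9],[0,-0.004,0]],
    [0,[-0.15,-0.1,1.1],[0,-0.004,0]],
    [0,[-0.15,-0.1,1.3],[0,-0.004,0]],
    [0,[-0.15,-0.1,1.4],[0,-0.004,0]],
    [0,[-0.15,-0.1,1.4],[0,-0.004,0]],
    [0,[-0.15,-0.1,1.4],[0,-0.004,0]]
  ]
}}

```text
time_s: 26.4
position: [0.5228, -0.2594, 0.1295]
eef_rot: [[0.989, 0.149, -0.002], [0.149, -0.989, 0.001], [-0.001, -0.001, -1.0]]
wrist_force: [-1.8, 1.4, 3.3]
width: 0.531
```

Run:
```python
from look import *
st();E=np.array(robot.get_obs()["eef_rot"]);print(np.round(E,3)); go(.5235,-.2597,.129,8.6)
```

```text
t 26.40 p [ 0.5228 -0.2594  0.1295] az 8.6 F [-1.8  1.4  3.3] w 0.531 q [-0.56  0.2   1.44  0.    1.5   0.86]
[[ 0.989  0.149 -0.002]
 [ 0.149 -0.989  0.001]
 [-0.001 -0.001 -1.   ]]
shift [0.06 0.04 0.05] turn [-0.001  0.001 -0.   ] rows 0.0 0.0 az 8.6 -> 8.6
```

Contact. Release, lift straight up, back off and check.

>>> {"method": "send_rows", "body": {
  "commands": [
    [0,[0.03,0,-0.03],[0,0,0]],
    [1,[0.03,0,-0.03],[0,0,0]],
    [1,[0.03,0,-0.03],[0,0,0]],
    [1,[0,0,-0.05],[0,0,0]],
    [1,[0,0,-0.1],[0,0,0]],
    [1,[0,0,-4],[0,0,0]],
    [1,[0,0,-8],[0,0,0]],
    [1,[0,0,-11],[0,0,0]],
    [1,[-3,0,-13],[0,0,0]],
    [1,[-6,0,-14],[0,0,0]],
    [1,[-6,0,-14],[0,0,0]],
    [1,[-6,0,-14],[0,0,0]]
  ]
}}

```text
time_s: 27.4
position: [0.4636, -0.2691, 0.2706]
eef_rot: [[0.989, 0.148, 0.002], [0.148, -0.989, -0.001], [0.001, 0.001, -1.0]]
wrist_force: [0.1, 0.2, -0.7]
width: 1.0
```

Run:
```python
from carton import *
carton("w14",[("tin",.10,.07,.045),("small",.155,.05,.04)])
```

```text
t 27.40 p [ 0.4636 -0.2691  0.2706] az 8.5 F [ 0.1  0.2 -0.7] w 1.000 q [-0.63  0.05  1.33  0.    1.76  0.79]
tin Z 0.1008
tin px [329. 104.] c 0.5316 -0.2583 size 0.103 0.059 ang 8.5
small Z 0.156
small px [316. 129.] c 0.5228 -0.2589 size 0.072 0.046 ang 8.6
rim px [316. 140.] c 0.5171 -0.2604 size 0.280 0.206 ang 8.7
```

View pics/w14.png

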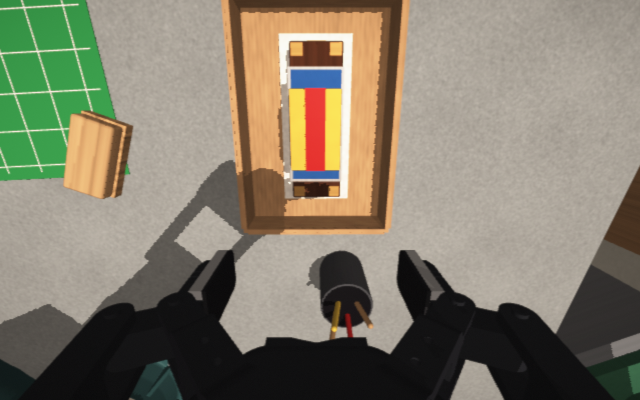

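The stack is centred and upright: the small box is at (0.523, −0.259), yaw 8.6°, top at 155 mm. Last check on the bystanders.

Run:
```python
from look import *
z0={n:np.load("pics/%s0.npz"%n) for n in("top","scene")}
for n in("top","scene"):
    a=cam(n); save(n+"F.png",a[0])
    for (p,d,K,W),t in(((z0[n][k] for k in "pdKW"),"start"),(a,"end")):
        P=cloud(d,K,W);X,Y,Z=P[...,0],P[...,1],P[...,2]
        for nm,x,y,lo in(("sander",.434,.036,.03),("glue",.58,.34,.03),("pot",.29,-.34,.03)):
            m=(abs(X-x)<.065)&(abs(Y-y)<.05)&(Z>lo)&(Z<(.045 if nm=="sander" else .17))
            print(n,t,nm,m.sum(),np.round([X[m].mean(),Y[m].mean()],3))
```

```text
top start sander 602 [0.433 0.036]
top start glue 355 [0.578 0.338]
top start pot 602 [ 0.297 -0.333]
top end sander 612 [0.433 0.036]
top end glue 355 [0.578 0.338]
top end pot 34 [ 0.326 -0.341]
scene start sander 306 [0.44 0.04]
scene start glue 449 [0.602 0.347]
scene start pot 448 [ 0.311 -0.329]
scene end sander 309 [0.441 0.04 ]
scene end glue 453 [0.602 0.347]
scene end pot 443 [ 0.311 -0.33 ]
```

View pics/sceneF.png

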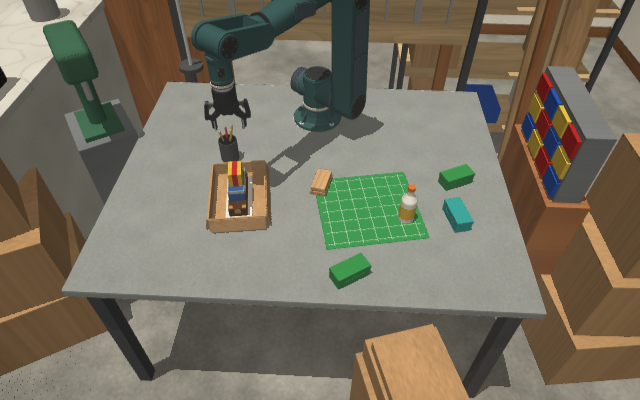

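The scene view shows the stack upright in the carton at (236,190), the gripper clear above it, and the bystanders where they were. Hand in.

```bash
python3 -c "
from h import *
st();print(robot.sign_off())"
```

```text
t 27.55 p [ 0.4641 -0.2682  0.2676] az 8.6 F [-0.3  0.5 -0.7] w 0.998 q [-0.63  0.05  1.33  0.    1.76  0.79]
the job is handed in; nothing more can be done
None
```

The three goods are stacked upright in the carton: case at the bottom, then the tin, then the small box. I set the small box aside first, and handed the job in at 27.6 s with the gripper open and clear of everything.

- **Stack:** After each release, the wrist camera put the case, tin and small box centres about 1, 2 and 2.5 mm from the board centre. All three were within about 0.2° of the carton's yaw of 8.7°. Their tops measured 51, 101 and 156 mm, which fits a level stack.
- **Bystanders:** The glue bottle and sanding block had not moved (1 mm or less) in the top and scene views. The pot was unchanged in the scene view; the arm hid most of it in the final top view, so I could not confirm it there.
- **Disagreements:** The fixed cameras differed from each other by up to about 15 mm, so I used the wrist camera for every grasp and placing. My carton-rim fit came out up to 8 mm off the board's centre along the carton's length. In the closer views the far rim fell outside the picture, so I centred on the board instead.

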